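# Turn the sample vials label-up and lay them in the photo rack

### The job

The sample vials lie on the freely turning carousel with their labels facing away. Lift each one off, turn it by rolling it on the grey-green rubber mat until its label faces squarely up, and lay it in a groove of the photo rack, one vial to a groove, lying fully down in the middle of the groove, label still up. Leave the beaker, the jar and the blue tip box alone.

Things in the scene. Friction and masses are not known exactly. Their poses are not given: they have to be found in the camera images.
- vial_a: sample vial lying on its side: dark brown cylinder, 32 mm diameter, 110 mm long, about 85 g; white cap (same diameter) over the last 25 mm at +x; white paper label (66 mm long, round 85 degrees) on its +z side. Origin mid-length on the axis; x along the axis, z through the label's middle: label up = z up. Rolls without slipping (16 mm per rad), stays where left on the level. None if absent.
- vial_b: sample vial lying on its side: dark brown cylinder, 32 mm diameter, 110 mm long, about 85 g; white cap (same diameter) over the last 25 mm at +x; white paper label (66 mm long, round 85 degrees) on its +z side. Origin mid-length on the axis; x along the axis, z through the label's middle: label up = z up. Rolls without slipping (16 mm per rad), stays where left on the level. None if absent.
- vial_c: sample vial lying on its side: dark brown cylinder, 32 mm diameter, 110 mm long, about 85 g; white cap (same diameter) over the last 25 mm at +x; white paper label (66 mm long, round 85 degrees) on its +z side. Origin mid-length on the axis; x along the axis, z through the label's middle: label up = z up. Rolls without slipping (16 mm per rad), stays where left on the level. None if absent.
- vial_d: sample vial lying on its side: dark brown cylinder, 32 mm diameter, 110 mm long, about 85 g; white cap (same diameter) over the last 25 mm at +x; white paper label (66 mm long, round 85 degrees) on its +z side. Origin mid-length on the axis; x along the axis, z through the label's middle: label up = z up. Rolls without slipping (16 mm per rad), stays where left on the level. None if absent.
- carousel: fixed foot of the carousel, origin at the table on the spin axis. Its free disc: 298 mm across, top at 30 mm, steel rim 10 mm high at radius 144-150 mm; four parallel grooves 58 mm apart (100 mm long, 24 wide, 8 deep, between flat white lands, tops at 38 mm) hold the vials, axis 48.6 mm above the table. Any sideways push spins the disc.
- turntable (a joint): angle of the carousel's disc about the vertical, rad, 0 at the start; it spins freely, without limits or spring, with slight friction. With the joint at 0 the grooves run along the carousel's x axis
- mat: fixed grey-green rubber rolling mat, 160 (its x) by 200 mm (its y), origin at the table under its centre, upper face 4 mm above the table, with a lip round the edge 5 mm wide and 10 mm above the table; a vial lying on it has its axis 20 mm above the table
- rack: fixed white photo rack, 130 (its x) by 240 mm (its y), origin at the table under its centre; four dark-floored grooves run along its x, 58 mm apart in y, each 120 mm long, 24 mm wide and 8 mm deep, open at the ends, between flat white lands whose tops are 20 mm above the table; the vial rests on the two edges of a groove
- groove0 (a point): where the centre of a vial lies when it is seated in this rack groove (30.6 mm above the table, mid-length); x along the groove, y across it
- groove1 (a point): where the centre of a vial lies when it is seated in this rack groove (30.6 mm above the table, mid-length); x along the groove, y across it
- groove2 (a point): where the centre of a vial lies when it is seated in this rack groove (30.6 mm above the table, mid-length); x along the groove, y across it
- groove3 (a point): where the centre of a vial lies when it is seated in this rack groove (30.6 mm above the table, mid-length); x along the groove, y across it
- beaker: glass beaker, 72 mm across, 90 mm high, origin under its centre; a bystander
- jar: dark brown jar with a white cap, 84 mm across, 130 mm high, origin under its centre; a bystander
- tipbox: blue pipette-tip box, 85 by 90 by 60 mm, origin under its centre; a bystander
Mind the look-alikes: they are no part of the job. What is shaped like the vial_c but red is not meant. What is shaped like the vial_a but pink or red is not meant.

How it is judged:
At the end, for the whole second after the job is handed in: every vial present lies at rest in a rack groove (centre within 20 mm along, 7 mm across and 4 mm in height of the groove's centre point, in line within 0.15 rad), label within 0.4 rad (23 degrees) of straight up (x of vial_a in the frame of rack between -0.02 and 0.02 m and z of vial_a in the frame of rack between 0.0266 and 0.0346 m and (y of vial_a in the frame of groove0 between -0.007 and 0.007 m or y of vial_a in the frame of groove1 between -0.007 and 0.007 m or y of vial_a in the frame of groove2 between -0.007 and 0.007 m or y of vial_a in the frame of groove3 between -0.007 and 0.007 m) and angle between the x axis of each of vial_a, vial_b, vial_c, vial_d and the x axis of rack, either way round below 0.15 rad and angle between each of vial_a, vial_b, vial_c, vial_d's own z axis and vertical below 0.4 rad and linear speed of each of vial_a, vial_b, vial_c, vial_d below 0.02 m/s and angular speed of each of vial_a, vial_b, vial_c, vial_d below 0.3 rad/s and x of vial_b in the frame of rack between -0.02 and 0.02 m and z of vial_b in the frame of rack between 0.0266 and 0.0346 m and (y of vial_b in the frame of groove0 between -0.007 and 0.007 m or y of vial_b in the frame of groove1 between -0.007 and 0.007 m or y of vial_b in the frame of groove2 between -0.007 and 0.007 m or y of vial_b in the frame of groove3 between -0.007 and 0.007 m) and x of vial_c in the frame of rack between -0.02 and 0.02 m and z of vial_c in the frame of rack between 0.0266 and 0.0346 m and (y of vial_c in the frame of groove0 between -0.007 and 0.007 m or y of vial_c in the frame of groove1 between -0.007 and 0.007 m or y of vial_c in the frame of groove2 between -0.007 and 0.007 m or y of vial_c in the frame of groove3 between -0.007 and 0.007 m) and x of vial_d in the frame of rack between -0.02 and 0.02 m and z of vial_d in the frame of rack between 0.0266 and 0.0346 m and (y of vial_d in the frame of groove0 between -0.007 and 0.007 m or y of vial_d in the frame of groove1 between -0.007 and 0.007 m or y of vial_d in the frame of groove2 between -0.007 and 0.007 m or y of vial_d in the frame of groove3 between -0.007 and 0.007 m)); the robot touches nothing.
It fails at once if the beaker was moved more than 40 mm (distance of beaker from where it was at the start of the episode above 0.04 m).
It fails at once if the jar was moved more than 40 mm (distance of jar from where it was at the start of the episode above 0.04 m).
It fails at once if the tipbox was moved more than 40 mm (distance of tipbox from where it was at the start of the episode above 0.04 m).
Of vial_a, vial_b, vial_c, vial_d only 3 to 4 are there at a start; the rules pass over those that are not, and their reading is None.
At some moment in a run one of vial_a, vial_b, vial_c, vial_d may be knocked a few centimetres aside while the robot is not near it.
Once in a run the grip may slacken for a moment while it holds something.
It also fails if it takes over 210 s, if anything falls off the work surface, if the arm or the gripper's body presses on something with over 40 N, if the wrist force passes 120 N, or if a joint passes its speed limit or range.

### The arm

A 6-joint arm with a two-finger parallel gripper is mounted at the origin on the work surface. World frame = base frame: x ahead of the robot, y to its left, z up, the work surface at z = 0. Lengths are in m, angles in rad, forces in N, time in s.
With the tool pointing down it reaches from about 0.35 to 0.85 m from the base axis. Payload 8.1 kg.
Tool frame: the origin (TCP) lies between the finger pads; the fingertips stand 25 mm ahead of it and the grasp point (between the pads) lies 6 mm ahead of it; z points along the fingers, y is the line along which they close (so a half turn about z gives the same grasp; the last joint's range is limited). The gripper opens to 93 mm and grips with 3 to 60 N. Pads are 15 mm wide; open, the fingers measure 128 mm over their backs; the gripper's body (75 mm by 188 mm) begins 65 mm behind the grasp point.
Start: joints at [-1.406, 0.13, 1.488, -0, 1.523, -0.085], TCP at [0.148, -0.581, 0.244] pointing down, gripper open.
Joint ranges: [-2.96, 2.96], [-0.89, 2.26], [0.02, 2.5], [-1.34, 4.48], [0, 2.73], [-2.66, 2.66]. Speed limits (rad/s): [2.39, 2.39, 2.79, 3.14, 3.14, 3.14].

### API

Orientations are given as a rotation vector (axis times angle).
In Python, from plant import robot gives the robot as it stands.
- The arm moves only by the tool arm_command, never from a script. Its argument "increments" is text: rows parted by semicolons, each of 5 numbers parted by spaces: the closure, from 0 (fully open) to 1 (shut), then the shift along the tool's x, y, z in mm, then the turn about the tool's z in rad. A call has 1 to 5 rows; each row is the pose to reach, as a shift and turn from the pose commanded when the call began, along the tool's axes at that moment; what a row does not reach only later rows make up. A row lasts 1/10 s, in which the tool goes at most 50 mm and 8.59 degrees, less where a joint would pass 70% of its speed; a pose out of reach is approached as far as the arm can. A call with a gripper value outside its range is refused whole. The fingers move at their own pace and stop on an object; "grip_force" is the grip in N (left out, the last holds). Time passes only in rows, so rows that repeat a pose let the fingers close. It gives the time, the measured TCP pose, the force, the opening and the grip force at its end, in the units of the state.
- robot.read_state(): the state, without advancing time (a new reading comes with each control period).
- robot.read_camera(name): name is "side" or "top"; returns the picture (384x512x3 uint8, blue, green, red); there is no depth.
- robot.camera_model(name): a dict with "fx", "fy", "cx", "cy" (pixels), "eye" and "rotation" of the camera in the world. Camera axes: x right, y down, z forward; pixel columns grow to the right and rows downward; lengths in m; the calibration is good to about 2 mm. A picture is of the moment at which its call begins. camera_model takes no time and is no camera call.
- robot.close_job(): hands the job in; it is judged then, once.
The state is a dict: "t": time; "q": joint angles; "dq": joint speeds; "joint_torque": joint torques, N m; "tool_pos": TCP position; "orientation": TCP orientation; "force": force on the tool from outside, world axes, zero at the start; "wrist_torque": the same for the moment, N m; "opening": finger opening in m; "gripper_force": force on a finger pad.
Only numpy, scipy, OpenCV 4.12 (cv2) and the standard library are available. Lean on these libraries where they do the work, as an engineer would, in place of code of your own. Each camera call takes 0.05 s, during which the arm holds its last target. There are 200 camera calls.

## Working session

There is one attempt and no reset: what is moved stays moved. The work goes in short steps, Python scripts to look and compute and a tool call to move; the robot and the scene stay as the last step left them, time stands still between calls to the robot, and variables do not carry over. Pictures are saved under pics/ and viewed, at most 14 in all, crops included, and the job is handed in when it is done.

Besides the shell and the picture viewer there is one more tool, called after "Call:" as name(argument=value, ...), one argument or row to a line, values as JSON. arm_command: Moves the arm, as the interface text tells. Its arguments: {"type":"object","properties":{"increments":{"type":"string"},"grip_force":{"type":"number"}},"required":["increments"]}

```bash
mkdir -p pics; ls; cat > h.py <<'E'
import numpy as np, cv2
from plant import robot
def snap(n,f=None):
    im=robot.read_camera(n).copy()
    if f: cv2.imwrite('pics/'+f,im)
    return im
def ray(n,u,v,z):
    m=robot.camera_model(n);R=np.array(m['rotation']).reshape(3,3);e=np.array(m['eye'])
    d=R@np.array([(u-m['cx'])/m['fx'],(v-m['cy'])/m['fy'],1]);return e+d*(z-e[2])/d[2]
def proj(n,p):
    m=robot.camera_model(n);R=np.array(m['rotation']).reshape(3,3)
    c=R.T@(np.array(p)-np.array(m['eye']));return np.array([m['fx']*c[0]/c[2]+m['cx'],m['fy']*c[1]/c[2]+m['cy']])
E
python3 - <<'E'
from h import *
s=robot.read_state();print({k:np.round(v,3).tolist() for k,v in s.items()})
for n in('top','side'):
    im=snap(n,n+'0.png');m=robot.camera_model(n);print(n,m)
E
```

```text
pics
{'t': 0.0, 'q': [-1.406, 0.131, 1.489, -0.0, 1.523, -0.085], 'dq': [0.0, 0.001, -0.002, 0.001, -0.0, -0.001], 'joint_torque': [-0.002, -55.985, -49.176, 0.077, 0.036, -0.0], 'tool_pos': [0.148, -0.581, 0.243], 'orientation': [-3.115, -0.391, 0.0], 'force': [-0.663, -0.638, -0.184], 'wrist_torque': [0.026, -0.02, 0.007], 'gripper_force': 0.0, 'opening': 0.093}
top {'fx': 460.0163723348464, 'fy': 460.0163723348464, 'cx': 259.19703157332805, 'cy': 191.46709225176164, 'eye': array([ 0.24886255, -0.13756813,  1.60732061]), 'rotation': array([-2.15975613,  2.12462712, -0.14726799])}
side {'fx': 491.46925323840946, 'fy': 491.46925323840946, 'cx': 257.09065742086165, 'cy': 194.43094680384172, 'eye': array([0.33797329, 1.15457135, 0.85399063]), 'rotation': array([-0.13786546,  2.69011803, -1.48454179])}
```

View pics/top0.png

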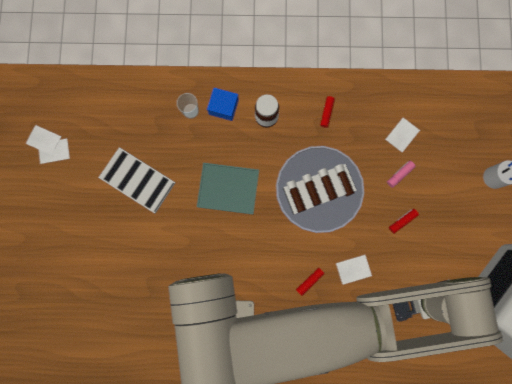

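View pics/side0.png

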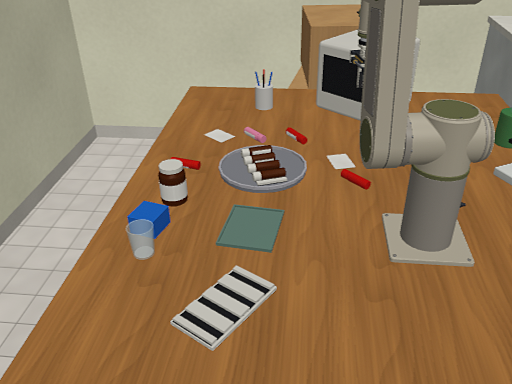

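```bash
sed -i "s/np.array(m\['rotation'\]).reshape(3,3)/cv2.Rodrigues(np.array(m['rotation']))[0]/" h.py
python3 - <<'E'
from h import *
t=cv2.imread('pics/top0.png');s=cv2.imread('pics/side0.png')
a=cv2.resize(t[140:240,270:370],(400,400),interpolation=cv2.INTER_CUBIC)
b=cv2.resize(s[135:195,210:310],(667,400),interpolation=cv2.INTER_CUBIC)[:,:400]
b=cv2.resize(s[140:195,225:300],(400,293),interpolation=cv2.INTER_CUBIC);b=cv2.copyMakeBorder(b,0,107,0,0,0)
cv2.imwrite('pics/c0.png',np.hstack([a,b]))
def blob(mask,lo):
    n,l,st,c=cv2.connectedComponentsWithStats(mask.astype(np.uint8))
    return [(l==i) for i in range(1,n) if st[i,4]>lo]
T=t.astype(int);B,G,R=T[...,0],T[...,1],T[...,2]
# mat
g=(G>R+15)&(G>60)&(B>R)&(B<G+10); 
for m in blob(g,300):
    pts=np.argwhere(m)[:,::-1].astype(np.float32);r=cv2.minAreaRect(pts);print('mat',r,[np.round(ray('top',*p,.006)[:2],4).tolist() for p in cv2.boxPoints(r)],np.round(ray('top',*r[0],.006),4))
# rack: bright low-sat + dark stripes in window
w=np.zeros(g.shape,bool);w[140:220,90:185]=1
m=w&(np.ptp(T,axis=2)<25)&((T.mean(2)>150)|(T.mean(2)<60))
m=cv2.morphologyEx(m.astype(np.uint8),cv2.MORPH_CLOSE,np.ones((3,3)));m=max(blob(m,100),key=np.sum)
pts=np.argwhere(m)[:,::-1].astype(np.float32);r=cv2.minAreaRect(pts);print('rack',r,[np.round(ray('top',*p,.02)[:2],4).tolist() for p in cv2.boxPoints(r)],np.round(ray('top',*r[0],.02),4))
for z in blob(w&(T.mean(2)<60),30):
    pts=np.argwhere(z)[:,::-1].astype(np.float32);r=cv2.minAreaRect(pts);print('groove',r[0],np.round(ray('top',*r[0],.012),4))
# vials brown
w[:]=0;w[140:240,270:370]=1
for z in blob(w&(R>B+25)&(T.mean(2)<75),15):
    pts=np.argwhere(z)[:,::-1].astype(np.float32);r=cv2.minAreaRect(pts);print('brown',r,z.sum(),np.round(ray('top',*r[0],.05),4))
E
```

```text
mat ((227.28201293945312, 187.9396209716797), (55.69952392578125, 44.15010452270508), 7.352379322052002) [[0.4272, 0.095], [0.584, 0.0806], [0.5612, -0.1161], [0.4052, -0.0991]] [ 0.4939 -0.01    0.006 ]
rack ((136.32058715820312, 179.56765747070312), (66.18907928466797, 36.660926818847656), 32.47119140625) [[0.5225, 0.4421], [0.6348, 0.3797], [0.5103, 0.1759], [0.4005, 0.2395]] [0.5164 0.3088 0.02  ]
groove (115.31165313720703, 166.18301391601562) [0.5646 0.3883 0.012 ]
groove (128.8461456298828, 174.7307586669922) [0.5346 0.3385 0.012 ]
groove (142.38461303710938, 183.42308044433594) [0.5043 0.2889 0.012 ]
groove (156.2307586669922, 192.15383911132812) [0.474  0.2386 0.012 ]
brown ((345.4917907714844, 182.79295349121094), (23.380434036254883, 5.917870044708252), 67.16634368896484) 140 [ 0.5114 -0.4182  0.05  ]
brown ((328.573974609375, 187.17752075195312), (23.384618759155273, 6.76923131942749), 67.38013458251953) 159 [ 0.4953 -0.3602  0.05  ]
brown ((312.6206970214844, 192.5517120361328), (23.76900291442871, 7.056423187255859), 68.19859313964844) 162 [ 0.4758 -0.3057  0.05  ]
brown ((297.0172424316406, 199.29312133789062), (23.583309173583984, 6.870728015899658), 68.19859313964844) 161 [ 0.4517 -0.2525  0.05  ]
```

View pics/c0.png

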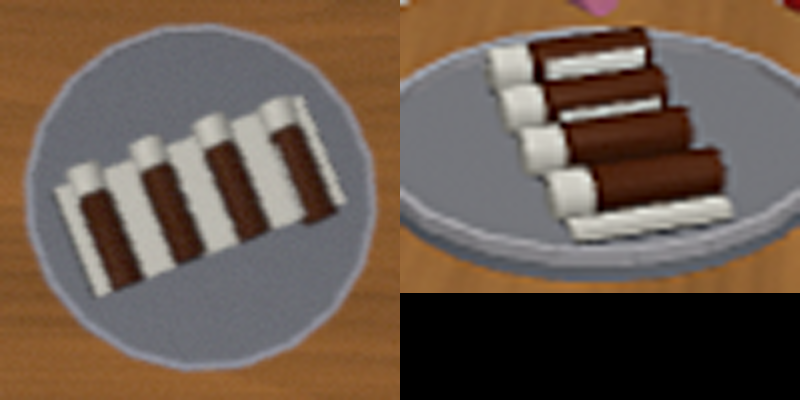

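The crop shows four dark brown vials with white caps, lying in the carousel grooves at top-view pixels (297,199), (313,193), (329,187) and (345,183). These match the description. The side view shows label edges on the +y side of the two farthest. The red and pink look-alikes at (328,112), (401,174), (404,221) and (310,281) don't fit because they are the wrong colour and lie on the table.

```bash
cat >> h.py <<'E'
def blobs(mask,lo):
    n,l,st,c=cv2.connectedComponentsWithStats(mask.astype(np.uint8))
    return [(l==i) for i in range(1,n) if st[i,4]>lo]
def vials(im,box,z,n='top',lo=40):
    """brown body blobs in box=(u0,v0,u1,v1): centre, heading deg, world z plane"""
    T=im.astype(int);B,G,R=T[...,0],T[...,1],T[...,2];w=np.zeros(B.shape,bool);w[box[1]:box[3],box[0]:box[2]]=1
    out=[]
    for m in blobs(w&(R>B+20)&(T.mean(2)<75)&(G<60),lo):
        p=np.argwhere(m)[:,::-1].astype(float);P=np.array([ray(n,*q,z)[:2] for q in p])
        c=P.mean(0);_,S,V=np.linalg.svd(P-c);d=V[0]*np.sign(V[0][0]);a=(P-c)@d
        mid=c+d*(a.max()+a.min())/2;o=np.array([-d[1],d[0]]);b=(P-c)@o
        out.append((mid,c,np.degrees(np.arctan2(d[1],d[0])),np.ptp(a),np.ptp(b)))
    return out
def pose():
    s=robot.read_state();R=cv2.Rodrigues(np.array(s['orientation']))[0];return np.array(s['tool_pos']),R,s
def plan(x,y,z,h):
    """tool-frame shift mm and turn to reach world xyz, heading h deg (tool x)"""
    p,R,s=pose();h0=np.degrees(np.arctan2(R[1,0],R[0,0]));d=((h0-h+90)%180-90)
    return np.round(R.T@(np.array([x,y,z])-p)*1000,1).tolist(),round(np.radians(d),3),'q6',round(s['q'][5],2)
E
python3 - <<'E'
from h import *
t=cv2.imread('pics/top0.png')
for v in vials(t,(270,140,370,240),.0486):
    print([np.round(k,4) for k in v]); d=np.array([np.cos(np.radians(v[2])),np.sin(np.radians(v[2]))]);print('  origin',np.round(v[0]+.0125*d,4))
print(plan(.525,-.412,.15,21.))
E
```

```text
[array([ 0.5112, -0.4185]), array([ 0.5114, -0.4184]), np.float64(21.4332), np.float64(0.0813), np.float64(0.0253)]
  origin [ 0.5229 -0.4139]
[array([ 0.4953, -0.3606]), array([ 0.4952, -0.3606]), np.float64(21.5523), np.float64(0.0813), np.float64(0.0242)]
  origin [ 0.5069 -0.356 ]
[array([ 0.4755, -0.3055]), array([ 0.4758, -0.3054]), np.float64(21.4183), np.float64(0.0816), np.float64(0.0251)]
  origin [ 0.4872 -0.3009]
[array([ 0.4516, -0.2529]), array([ 0.4518, -0.2528]), np.float64(21.1348), np.float64(0.0814), np.float64(0.0249)]
  origin [ 0.4633 -0.2484]
([406.8, -70.3, 92.9], np.float64(-0.117), 'q6', np.float64(-0.09))
```

Call:
arm_command(
  increments="0.54 45 -8 0 -0.02; 0.54 90 -16 0 -0.04; 0.54 135 -24 0 -0.06; 0.54 180 -32 0 -0.09; 0.54 225 -40 0 -0.12",
  grip_force=15,
)

```text
t: 0.6
tool_pos: [0.3578, -0.4858, 0.2432]
orientation: [-3.087, -0.579, 0.0]
force: [0.4, -0.3, -0.0]
opening: 0.0576
gripper_force: 0.0
```

```bash
python3 -c "
from h import *
print(plan(.5223,-.4125,.12,21.4))"
```

```text
([179.9, -8.6, 123.2], np.float64(-0.003), 'q6', np.float64(0.18))
```

Call:
arm_command(
  increments="0.54 45 -2 30 0; 0.54 90 -4 60 0; 0.54 135 -6 90 0; 0.54 180 -8.6 123 0; 0.54 180 -8.6 123 0",
)

```text
t: 1.1
tool_pos: [0.5224, -0.4099, 0.1159]
orientation: [-3.082, -0.581, 0.004]
force: [-0.5, 0.5, 0.3]
opening: 0.0426
gripper_force: 0.0
```

```bash
python3 -c "
from h import *
print(plan(.5223,-.4125,.0655,21.4))
im=snap('side','s1.png');im=cv2.resize(im[100:220,190:350],(800,600),interpolation=cv2.INTER_CUBIC);cv2.imwrite('pics/s1c.png',im)"
```

```text
([-1.0, 2.6, 50.4], np.float64(-0.001), 'q6', np.float64(0.45))
```

View pics/s1c.png

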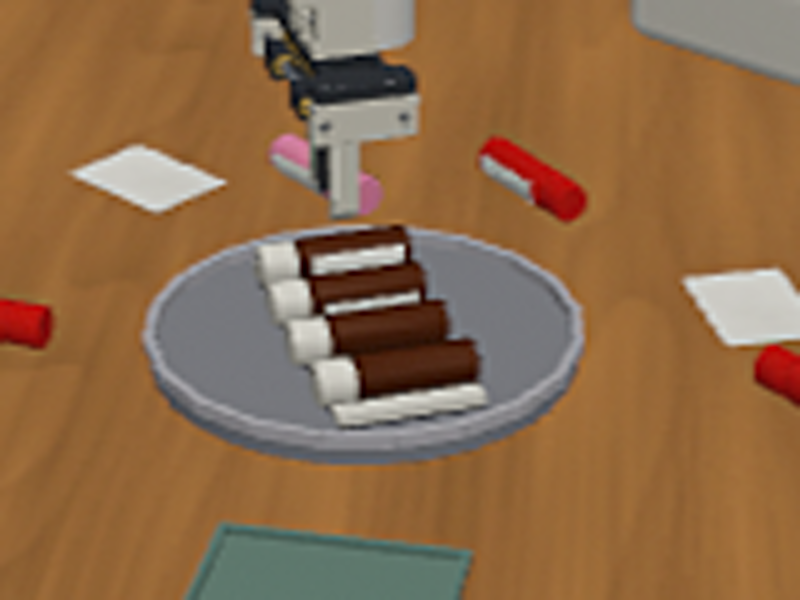

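The gripper is above the far vial, and its near finger at crop pixel (345,215) lines up with the gap. Descending now.

Call:
arm_command(
  increments="0.54 -1 2 15 0; 0.54 -1 2 30 0; 0.54 -1 2 42 0; 0.54 -1 2 50 0; 0.54 -1 2 50 0",
)

```text
t: 1.65
tool_pos: [0.5194, -0.4161, 0.069]
orientation: [-3.086, -0.575, 0.002]
force: [-0.5, 1.5, 0.1]
opening: 0.0425
gripper_force: 0.0
```

Call:
arm_command(
  increments="0.62 0 0 0 0; 0.7 0 0 0 0; 0.8 0 0 0 0; 0.8 0 0 0 0; 0.8 0 0 0 0",
)

```text
t: 2.15
tool_pos: [0.5204, -0.4133, 0.0709]
orientation: [-3.082, -0.578, 0.002]
force: [-5.4, 13.2, 6.4]
opening: 0.0314
gripper_force: 15.0
```

Call:
arm_command(
  increments="0.8 0 0 -10 0; 0.8 0 0 -30 0; 0.8 0 0 -60 0; 0.8 0 0 -90 0; 0.8 0 0 -90 0",
)

```text
t: 2.65
tool_pos: [0.5238, -0.419, 0.1684]
orientation: [3.079, 0.576, 0.011]
force: [1.1, -1.0, 0.3]
opening: 0.0315
gripper_force: 14.9
```

```bash
python3 -c "
from h import *
print(plan(.493,-.055,.12,-6))
im=snap('top');im2=snap('side');a=cv2.resize(im[140:240,270:370],(400,400),interpolation=cv2.INTER_CUBIC);b=cv2.resize(im2[90:190,210:310],(400,400),interpolation=cv2.INTER_CUBIC);cv2.imwrite('pics/s2c.png',np.hstack([a,b]))"
```

```text
([102.6, -351.0, 45.2], np.float64(0.474), 'q6', np.float64(0.45))
```

View pics/s2c.png

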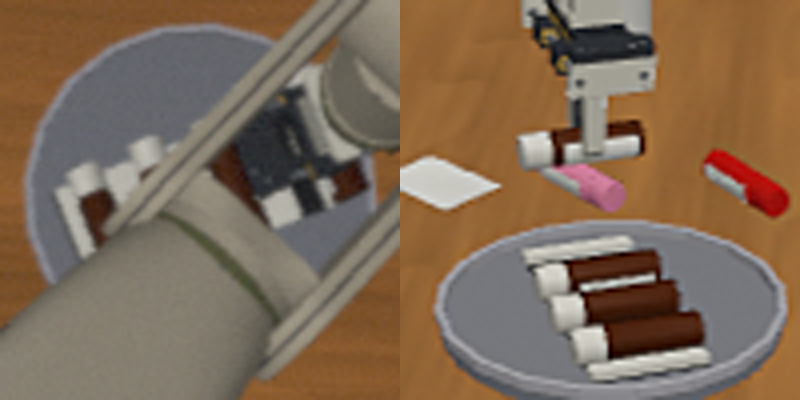

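Call:
arm_command(
  increments="0.8 14 -45 0 0.1; 0.8 28 -90 0 0.2; 0.8 42 -135 0 0.3; 0.8 56 -180 0 0.4; 0.8 70 -225 0 0.474",
)

```text
t: 3.25
tool_pos: [0.5036, -0.179, 0.159]
orientation: [-3.136, 0.17, 0.003]
force: [0.8, 0.2, -0.2]
opening: 0.0318
gripper_force: 14.9
```

```bash
python3 -c "
from h import *
print(plan(.4956,.005,.06,-6))"
```

```text
([-27.7, -182.0, 99.2], np.float64(-0.004), 'q6', np.float64(1.24))
```

Call:
arm_command(
  increments="0.8 -7 -45 20 0; 0.8 -14 -90 40 0; 0.8 -21 -135 70 0; 0.8 -27.7 -182 95 0; 0.8 -27.7 -182 99 0",
)

```text
t: 3.75
tool_pos: [0.4925, 0.0069, 0.0573]
orientation: [-3.136, 0.158, 0.011]
force: [-0.9, -0.4, -0.9]
opening: 0.0318
gripper_force: 14.9
```

Call:
arm_command(
  increments="0.8 0 0 8 0; 0.8 0 0 12 0; 0.8 0 0 14 0; 0.8 0 0 16 0; 0.8 0 0 16 0",
)

```text
t: 4.25
tool_pos: [0.4968, 0.0018, 0.046]
orientation: [3.137, -0.166, 0.001]
force: [-0.9, -0.5, -1.4]
opening: 0.0318
gripper_force: 14.9
```

```bash
python3 -c "
from h import *
for i in range(4): print(plan(.4956,.005,.04,-6),np.round(robot.read_state()['force'],1),snap('side','x.png').shape)
im=snap('side');cv2.imwrite('pics/s3c.png',cv2.resize(im[130:290,160:340],(675,600),interpolation=cv2.INTER_CUBIC))"
```

```text
([-1.5, -3.0, 6.0], np.float64(-0.001), 'q6', np.float64(1.58)) [-0.9 -0.5 -1.4] (384, 512, 3)
([-1.5, -2.8, 6.1], np.float64(-0.001), 'q6', np.float64(1.58)) [-0.2 -0.5 -1. ] (384, 512, 3)
([-1.4, -2.7, 6.1], np.float64(-0.001), 'q6', np.float64(1.58)) [ 0.3 -0.  -1. ] (384, 512, 3)
([-1.4, -2.5, 6.1], np.float64(-0.0), 'q6', np.float64(1.58)) [-0.5 -0.4 -1.3] (384, 512, 3)
```

View pics/s3c.png

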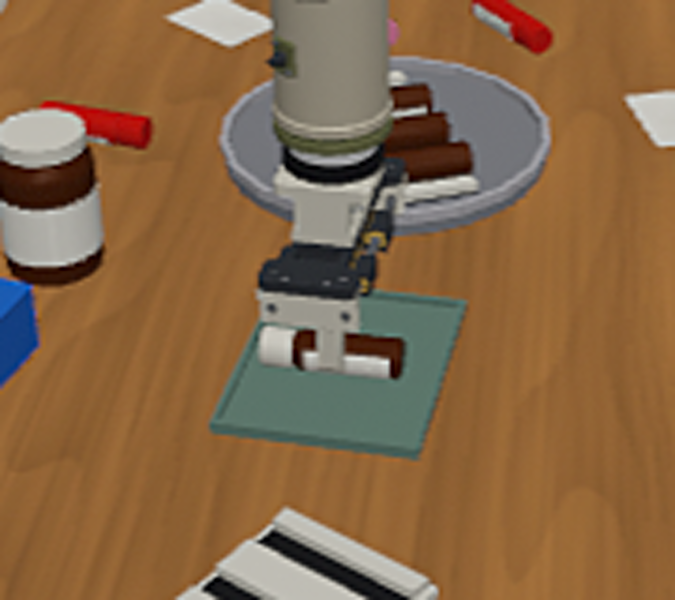

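The vial is on the mat, with its label strip on the near lower side (about rows 355–378 of the crop). I'll release it and measure the roll.

Call:
arm_command(
  increments="0.8 0 0 2 0; 0.8 0 0 4 0; 0.8 0 0 4 0; 0.66 0 0 4 0; 0.6 0 0 4 0",
)

```text
t: 5.0
tool_pos: [0.4964, 0.0029, 0.0417]
orientation: [-3.137, 0.163, -0.0]
force: [-0.6, 0.4, 1.4]
opening: 0.035
gripper_force: 0.0
```

```bash
cat >> h.py <<'E'
def unroll(n,im,c,h,zax=.020,cap=1,ss=(-36,-30,-24,-18,-13,13,17)):
    """brightness vs angle phi (deg from up, + toward the left of heading h) of vial at c, cap at +heading if cap=1"""
    h=np.radians(h);d=np.array([np.cos(h),np.sin(h),0])*cap;o=np.array([-np.sin(h),np.cos(h),0])
    e=np.array(robot.camera_model(n)['eye']);ph=np.arange(-180,180,6);out=[]
    for f in np.radians(ph):
        nn=o*np.sin(f)+np.array([0,0,1])*np.cos(f);v=[]
        for s in ss:
            p=np.array([c[0],c[1],zax])+d*s/1000+.016*nn
            if nn@(e-p)/np.linalg.norm(e-p)<.15: continue
            q=proj(n,p).astype(np.float32);v.append(cv2.getRectSubPix(im,(1,1),(float(q[0]),float(q[1]))).min())
        out.append(np.median(v) if v else -1)
    return {int(a):int(b) for a,b in zip(ph,out) if b>=0}
E
python3 - <<'E'
from h import *
p,R,s=pose();print(p,s['force'],s['opening']);im=snap('side');print(unroll('side',im,p[:2],-6))
im=snap('top');print(unroll('top',im,p[:2],-6))
E
```

```text
[0.49643742 0.00287192 0.04167682] [-0.64339228  0.40250449  1.36688011] 0.035018599764700516
{-24: 73, -18: 58, -12: 45, -6: 29, 0: 10, 6: 5, 12: 8, 18: 10, 24: 12, 30: 12, 36: 12, 42: 13, 48: 28, 54: 77, 60: 141, 66: 184, 72: 193, 78: 181, 84: 173, 90: 166, 96: 160, 102: 154, 108: 146, 114: 139, 120: 133, 126: 126, 132: 120}
{-84: 108, -78: 106, -72: 102, -66: 99, -60: 95, -54: 93, -48: 95, -42: 100, -36: 106, -30: 110, -24: 112, -18: 114, -12: 107, -6: 99, 0: 89, 6: 80, 12: 78, 18: 72, 24: 71, 30: 69, 36: 74, 42: 89, 48: 89, 54: 94, 60: 98, 66: 97, 72: 95}
```

Call:
arm_command(
  increments="0.6 0 0 3 0; 0.6 0 0 6 0; 0.6 0 4 6 0; 0.6 0 9 6 0; 0.6 0 14 6 0",
)

```text
t: 5.6
tool_pos: [0.4948, -0.0116, 0.0356]
orientation: [3.137, -0.164, -0.0]
force: [0.6, 0.0, 0.1]
opening: 0.037
gripper_force: 0.1
```

Call:
arm_command(
  increments="0.6 0 5 0 0; 0.6 0 9 0 0; 0.6 0 13 0 0; 0.6 0 15 0 0; 0.6 0 15 0 0",
)

```text
t: 6.1
tool_pos: [0.4933, -0.0263, 0.0357]
orientation: [3.137, -0.164, 0.0]
force: [-0.6, -0.2, 0.3]
opening: 0.037
gripper_force: 0.0
```

```bash
python3 - <<'E'
from h import *
p,R,s=pose();print(p,s['force'],s['opening']);im=snap('side','x1.png');print(unroll('side',im,p[:2],-6))
cv2.imwrite('pics/s4c.png',cv2.resize(im[170:270,200:300],(600,600),interpolation=cv2.INTER_CUBIC))
E
```

```text
[ 0.49328094 -0.02628783  0.03566215] [-0.57855633 -0.20454845  0.26279977] 0.03695515971142996
{-24: 141, -18: 145, -12: 161, -6: 179, 0: 190, 6: 199, 12: 202, 18: 206, 24: 209, 30: 213, 36: 194, 42: 140, 48: 55, 54: 4, 60: 7, 66: 9, 72: 9, 78: 8, 84: 8, 90: 7, 96: 5, 102: 4, 108: 7, 114: 12, 120: 22, 126: 29, 132: 39}
```

View pics/s4c.png

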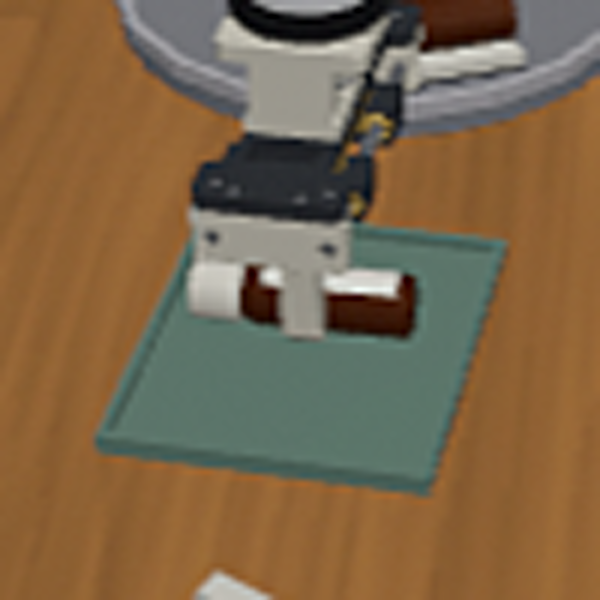

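The label is now on top: in the crop its lower edge is about 40–44° down the near side, where 42.5° is ideal. Regrasping without rolling it, then carrying it to the far groove.

Call:
arm_command(
  increments="0.6 0 0 -3 0; 0.63 0 -1 -3 0; 0.66 0 -2.5 -3 0; 0.8 0 -2.5 -3 0; 0.8 0 -2.5 -3 0",
)

```text
t: 6.65
tool_pos: [0.4938, -0.0232, 0.0388]
orientation: [-3.137, 0.163, -0.001]
force: [-0.1, 1.4, 1.9]
opening: 0.0316
gripper_force: 15.0
```

Call:
arm_command(
  increments="0.8 0 0 0 0; 0.8 0 0 -20 0; 0.8 0 0 -50 0; 0.8 0 0 -90 0; 0.8 0 0 -120 0",
)

```text
t: 7.15
tool_pos: [0.4936, -0.0237, 0.1604]
orientation: [3.137, -0.164, 0.001]
force: [0.9, 0.3, -0.8]
opening: 0.0317
gripper_force: 15.0
```

Call:
arm_command(
  increments="0.8 3 -41 0 -0.145; 0.8 5 -83 0 -0.29; 0.8 8 -124 0 -0.435; 0.8 10 -166 0 -0.58; 0.8 13 -207 0 -0.725",
)

```text
t: 7.65
tool_pos: [0.5278, 0.1825, 0.1583]
orientation: [2.988, 0.968, -0.001]
force: [0.9, -1.0, -0.4]
opening: 0.0314
gripper_force: 15.0
```

Call:
arm_command(
  increments="0.8 30 -30 0 -0.145; 0.8 60 -60 0 -0.29; 0.8 90 -90 0 -0.435; 0.8 120 -120 0 -0.58; 0.8 148 -147 0 -0.725",
)

```text
t: 8.15
tool_pos: [0.5626, 0.3884, 0.1578]
orientation: [2.451, 1.966, -0.002]
force: [0.0, 0.8, -1.8]
opening: 0.0317
gripper_force: 15.0
```

Call:
arm_command(
  increments="0.8 0 0 0 -0.145; 0.8 0 0 0 -0.29; 0.8 0 0 0 -0.435; 0.8 0 0 0 -0.58; 0.8 0 0 0 -0.725",
)

```text
t: 8.65
tool_pos: [0.5626, 0.3864, 0.1577]
orientation: [-1.594, -2.706, 0.002]
force: [0.3, -0.0, -0.4]
opening: 0.0316
gripper_force: 15.0
```

```bash
python3 - <<'E'
from h import *
print(plan(.5636,.3865,.08,148.8),pose()[2]['opening'])
t=snap('top','t1.png');print([(np.round(v[0],4),round(v[2],1)) for v in vials(t,(270,140,370,240),.0486)])
E
```

```text
([-0.4, 1.1, 77.7], np.float64(-0.52), 'q6', np.float64(0.02)) 0.03164153881384216
[(array([ 0.4954, -0.3607]), np.float64(21.8)), (array([ 0.4752, -0.3057]), np.float64(21.4)), (array([ 0.4517, -0.2527]), np.float64(22.2))]
```

Call:
arm_command(
  increments="0.8 0 0 10 -0.14; 0.8 0 0 30 -0.28; 0.8 0 0 50 -0.42; 0.8 0 1 65 -0.52; 0.8 0 1 78 -0.52",
)

```text
t: 9.2
tool_pos: [0.5633, 0.3866, 0.0788]
orientation: [-0.856, -3.022, 0.002]
force: [0.3, 0.6, -1.6]
opening: 0.0318
gripper_force: 15.0
```

Call:
arm_command(
  increments="0.8 0 0 10 0; 0.8 0 0 18 0; 0.8 0 0 24 0; 0.8 0 0 27 0; 0.8 0 0 27 0",
)

```text
t: 9.7
tool_pos: [0.5637, 0.3871, 0.0535]
orientation: [-0.855, -3.023, 0.0]
force: [-0.2, -0.2, -1.2]
opening: 0.0313
gripper_force: 15.0
```

```bash
python3 - <<'E'
from h import *
p,R,s=pose();print(plan(.5636,.3865,.0493,148.8),s['force'],s['opening'])
im=snap('side');cv2.imwrite('pics/s5c.png',cv2.resize(im[230:350,160:300],(700,600),interpolation=cv2.INTER_CUBIC))
E
```

```text
([-0.2, -0.6, 4.2], np.float64(-0.007), 'q6', np.float64(-0.49)) [-0.16229417 -0.18063565 -1.24416677] 0.031275417052972654
```

View pics/s5c.png

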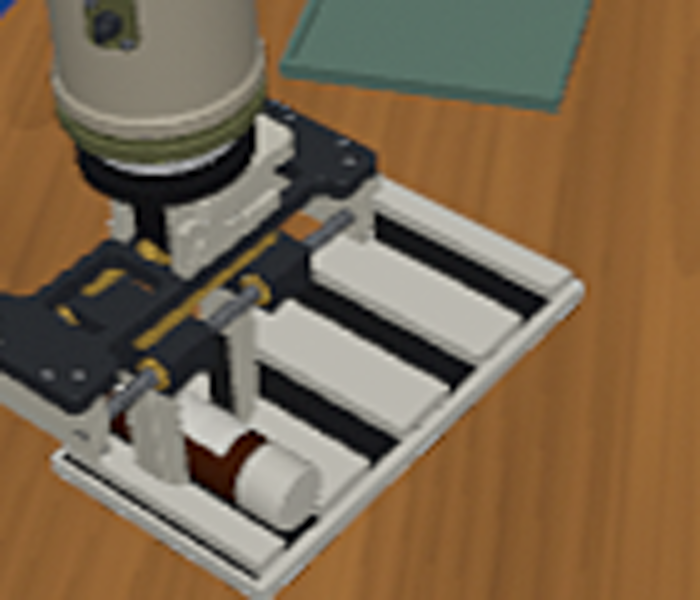

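Vial 1 is over the end groove with its label up (white patch at crop (205,425)). I'll lower, release and go back for the next one.

Call:
arm_command(
  increments="0.8 0 0 2 0; 0.8 0 0 4 0; 0.72 0 0 4 0; 0.6 0 0 4 0; 0.58 0 0 4 0",
)

```text
t: 10.25
tool_pos: [0.5639, 0.3872, 0.0499]
orientation: [0.854, 3.023, 0.0]
force: [-0.2, -0.8, 0.5]
opening: 0.0381
gripper_force: 0.0
```

Call:
arm_command(
  increments="0.58 0 0 0 0; 0.56 0 0 -10 0; 0.56 0 0 -40 0; 0.56 0 0 -80 0; 0.56 0 0 -115 0",
)

```text
t: 10.75
tool_pos: [0.5638, 0.3872, 0.1671]
orientation: [0.854, 3.023, 0.001]
force: [0.5, -0.4, -0.6]
opening: 0.0407
gripper_force: 0.0
```

Call:
arm_command(
  increments="0.54 -20 -40 0 0.145; 0.54 -40 -80 0 0.29; 0.54 -60 -120 0 0.435; 0.54 -80 -160 0 0.58; 0.54 -100 -198 0 0.725",
)

```text
t: 11.25
tool_pos: [0.5451, 0.1645, 0.1657]
orientation: [1.878, 2.518, 0.001]
force: [0.4, 0.0, 0.2]
opening: 0.0427
gripper_force: 0.0
```

```bash
python3 - <<'E'
from h import *
t=snap('top','t2.png');s=snap('side','s6.png')
print([(np.round(v[0],4),round(v[2],1)) for v in vials(t,(270,140,370,240),.0486)])
a=cv2.resize(t[140:220,90:180],(450,400),interpolation=cv2.INTER_CUBIC);b=cv2.resize(s[260:350,165:255],(350,350),interpolation=cv2.INTER_CUBIC);b=cv2.copyMakeBorder(b,0,50,0,0,0)
cv2.imwrite('pics/r1.png',np.hstack([a,b]))
c=[.5636,.3865]
print(unroll('side',s,c,148.8,.0306));print(unroll('top',t,c,148.8,.0306))
print(plan(.5069,-.356,.16,21.5))
E
```

```text
[(array([ 0.4954, -0.3608]), np.float64(22.3)), (array([ 0.4755, -0.3056]), np.float64(21.7)), (array([ 0.4511, -0.2531]), np.float64(21.5))]
{-108: 11, -102: 4, -96: 2, -90: 3, -84: 4, -78: 7, -72: 9, -66: 8, -60: 3, -54: 5, -48: 60, -42: 168, -36: 206, -30: 205, -24: 201, -18: 199, -12: 196, -6: 194, 0: 191, 6: 185, 12: 177, 18: 170, 24: 168, 30: 171, 36: 176, 42: 180}
{-54: 118, -48: 117, -42: 116, -36: 115, -30: 115, -24: 112, -18: 109, -12: 116, -6: 113, 0: 108, 6: 119, 12: 114, 18: 117, 24: 117, 30: 111, 36: 103, 42: 91, 48: 81, 54: 75, 60: 70, 66: 65, 72: 63, 78: 63, 84: 62, 90: 62, 96: 62, 102: 63}
([-485.6, -182.9, 6.4], np.float64(1.481), 'q6', np.float64(-0.09))
```

View pics/r1.png

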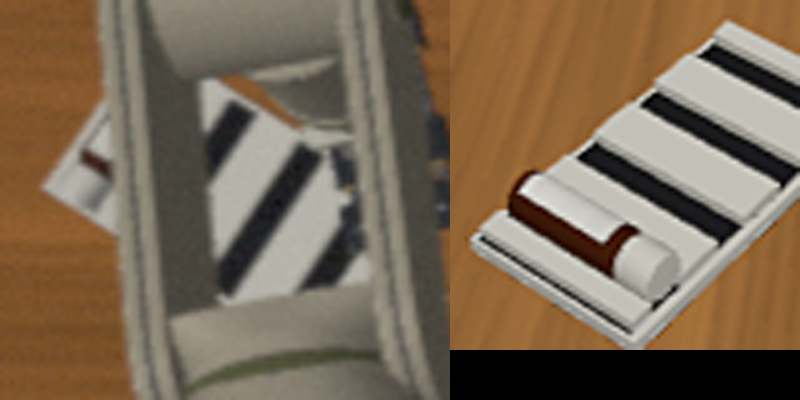

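The side crop shows vial 1 lying in the end groove with its label up. Its lower edge is at -45°, so the roll error is about 3°. Going to vial 2 (next on the carousel).

Call:
arm_command(
  increments="0.54 -44 -16 0 0.145; 0.54 -88 -33 0 0.29; 0.54 -131 -49 0 0.435; 0.54 -175 -66 0 0.58; 0.54 -218 -82 0 0.725",
)

```text
t: 11.85
tool_pos: [0.5304, -0.0677, 0.1658]
orientation: [2.647, 1.69, 0.002]
force: [0.9, -0.6, -0.1]
opening: 0.0428
gripper_force: 0.0
```

Call:
arm_command(
  increments="0.54 -44 17 0 0.145; 0.54 -88 34 0 0.29; 0.54 -132 51 0 0.435; 0.54 -177 68 0 0.58; 0.54 -222 85 0 0.725",
)

```text
t: 12.35
tool_pos: [0.5153, -0.3052, 0.1657]
orientation: [3.075, 0.641, 0.002]
force: [0.1, 0.5, 0.9]
opening: 0.0427
gripper_force: 0.0
```

```bash
python3 - <<'E'
from h import *
print(plan(.507,-.3562,.11,21.7),robot.read_state()['tool_pos'])
E
```

```text
([-28.0, 43.3, 55.7], np.float64(0.032), 'q6', np.float64(0.54)) [ 0.5152606  -0.30524503  0.16573181]
```

Call:
arm_command(
  increments="0.54 -14 22 10 0.03; 0.54 -28 43 30 0.03; 0.54 -28 43 55 0.03; 0.54 -28 43 55 0.03; 0.54 -28 43 55 0.03",
)

```text
t: 12.85
tool_pos: [0.5069, -0.3535, 0.1099]
orientation: [-3.082, -0.603, 0.001]
force: [0.2, 0.5, 0.5]
opening: 0.0426
gripper_force: 0.0
```

```bash
python3 - <<'E'
from h import *
print(plan(.507,-.3562,.068,21.7),robot.read_state()['tool_pos'])
E
```

```text
([-0.9, 2.6, 41.9], np.float64(0.008), 'q6', np.float64(0.49)) [ 0.50689793 -0.35349277  0.10990151]
```

Call:
arm_command(
  increments="0.54 -1 2.5 15 0; 0.54 -1 2.5 28 0; 0.54 -1 2.5 36 0; 0.54 -1 2.5 42 0; 0.54 -1 2.5 42 0",
)

```text
t: 13.35
tool_pos: [0.5061, -0.3562, 0.0662]
orientation: [-3.082, -0.602, 0.002]
force: [0.1, 1.2, 0.3]
opening: 0.0429
gripper_force: 0.0
```

Call:
arm_command(
  increments="0.62 0 0 0 0; 0.7 0 0 0 0; 0.8 0 0 0 0; 0.8 0 0 0 0; 0.8 0 0 0 0",
)

```text
t: 13.85
tool_pos: [0.5064, -0.3556, 0.0679]
orientation: [-3.081, -0.602, 0.001]
force: [-2.5, 5.7, 3.5]
opening: 0.0317
gripper_force: 15.0
```

Call:
arm_command(
  increments="0.8 0 0 -10 0; 0.8 0 0 -30 0; 0.8 0 0 -60 0; 0.8 0 0 -90 0; 0.8 0 0 -90 0",
)

```text
t: 14.35
tool_pos: [0.5096, -0.3595, 0.1648]
orientation: [3.075, 0.6, 0.01]
force: [0.9, -0.5, 0.2]
opening: 0.0315
gripper_force: 15.0
```

Call:
arm_command(
  increments="0.8 14 -38 0 0.1; 0.8 28 -77 0 0.2; 0.8 42 -116 0 0.3; 0.8 56 -154 0 0.4; 0.8 70 -193 0 0.484",
)

```text
t: 14.85
tool_pos: [0.4988, -0.1505, 0.1577]
orientation: [3.137, -0.161, 0.001]
force: [0.8, 0.0, -1.6]
opening: 0.0314
gripper_force: 15.0
```

```bash
python3 - <<'E'
from h import *
print(plan(.496,.01,.06,-6),robot.read_state()['opening'])
im=snap('side');cv2.imwrite('pics/x.png',im);t=snap('top');print([(np.round(v[0],4),round(v[2],1)) for v in vials(t,(270,140,370,240),.0486)])
E
```

```text
([-19.3, -159.4, 97.6], np.float64(0.002), 'q6', np.float64(1.28)) 0.03137606687980225
[(array([ 0.4752, -0.3057]), np.float64(21.7)), (array([ 0.4471, -0.2544]), np.float64(22.0))]
```

Call:
arm_command(
  increments="0.8 -5 -40 10 0; 0.8 -10 -80 35 0; 0.8 -15 -120 60 0; 0.8 -19.3 -159.4 85 0; 0.8 -19.3 -159.4 97 0",
)

```text
t: 15.45
tool_pos: [0.4937, 0.0122, 0.0582]
orientation: [-3.137, 0.147, 0.005]
force: [0.3, 0.1, -1.5]
opening: 0.0315
gripper_force: 15.0
```

Call:
arm_command(
  increments="0.8 0 0 8 0; 0.8 0 0 14 0; 0.8 0 0 18 0; 0.7 0 0 20 0; 0.6 0 0 20 0",
)

```text
t: 15.95
tool_pos: [0.4959, 0.008, 0.041]
orientation: [3.138, -0.156, 0.001]
force: [-0.2, -0.1, -0.1]
opening: 0.0352
gripper_force: 0.0
```

Call:
arm_command(
  increments="0.6 0 0 3 0; 0.6 0 0 4 0",
)

```text
t: 16.15
tool_pos: [0.4957, 0.0085, 0.0369]
orientation: [3.138, -0.155, 0.001]
force: [0.3, 0.5, -0.5]
opening: 0.0371
gripper_force: 0.0
```

```bash
python3 - <<'E'
from h import *
p,R,s=pose();print(p,s['force'],s['opening']);im=snap('side','x2.png');print(unroll('side',im,p[:2],-6))
E
```

```text
[0.49574174 0.00853189 0.03685282] [ 0.34017124  0.4691379  -0.47190951] 0.037101184103541275
{-24: 73, -18: 61, -12: 45, -6: 27, 0: 10, 6: 6, 12: 9, 18: 11, 24: 12, 30: 11, 36: 12, 42: 14, 48: 15, 54: 13, 60: 9, 66: 6, 72: 17, 78: 50, 84: 109, 90: 151, 96: 164, 102: 161, 108: 148, 114: 140, 120: 130, 126: 123, 132: 119}
```

Call:
arm_command(
  increments="0.6 0 4 0 0; 0.6 0 9 0 0; 0.6 0 14 0 0; 0.6 0 19 0 0; 0.6 0 24 0 0",
)

```text
t: 16.7
tool_pos: [0.493, -0.0156, 0.0367]
orientation: [3.138, -0.155, 0.0]
force: [-0.5, -0.4, -0.5]
opening: 0.0373
gripper_force: 0.0
```

Call:
arm_command(
  increments="0.6 0 4 0 0; 0.6 0 7 0 0; 0.6 0 9 0 0; 0.6 0 10.5 0 0; 0.6 0 10.5 0 0",
)

```text
t: 17.2
tool_pos: [0.492, -0.0256, 0.0367]
orientation: [3.138, -0.154, 0.0]
force: [-0.7, -0.0, -0.5]
opening: 0.037
gripper_force: 0.0
```

```bash
python3 - <<'E'
from h import *
p,R,s=pose();print(p,s['force'],s['opening']);im=snap('side','x2.png');print(unroll('side',im,p[:2],-6))
E
```

```text
[ 0.49204232 -0.02564614  0.03665019] [-0.68295909 -0.01560867 -0.46910894] 0.03704572552873925
{-24: 121, -18: 131, -12: 141, -6: 159, 0: 174, 6: 185, 12: 199, 18: 201, 24: 202, 30: 202, 36: 203, 42: 205, 48: 208, 54: 202, 60: 156, 66: 91, 72: 16, 78: 2, 84: 5, 90: 6, 96: 7, 102: 5, 108: 3, 114: 5, 120: 9, 126: 11, 132: 17}
```

Call:
arm_command(
  increments="0.6 0 2 0 0; 0.6 0 4 0 0; 0.6 0 5 0 0; 0.6 0 5 0 0",
)

```text
t: 17.65
tool_pos: [0.4916, -0.0307, 0.0366]
orientation: [3.138, -0.154, 0.0]
force: [0.3, -0.2, 0.4]
opening: 0.0371
gripper_force: 0.0
```

```bash
python3 - <<'E'
from h import *
p,R,s=pose();print(p,s['force'],s['opening']);im=snap('side','x2.png');print(unroll('side',im,p[:2],-6));print(unroll('side',im,p[:2]+np.array([.0003,.0025]),-6))
E
```

```text
[ 0.4915562  -0.03065003  0.03663899] [ 0.34846576 -0.17071427  0.44133528] 0.037053394674698446
{-24: 124, -18: 132, -12: 139, -6: 151, 0: 169, 6: 183, 12: 200, 18: 203, 24: 205, 30: 209, 36: 213, 42: 179, 48: 126, 54: 36, 60: 5, 66: 7, 72: 9, 78: 10, 84: 8, 90: 8, 96: 8, 102: 5, 108: 3, 114: 4, 120: 7, 126: 11, 132: 16}
{-24: 144, -18: 155, -12: 166, -6: 177, 0: 189, 6: 200, 12: 203, 18: 205, 24: 209, 30: 212, 36: 189, 42: 129, 48: 50, 54: 7, 60: 6, 66: 9, 72: 10, 78: 8, 84: 7, 90: 6, 96: 4, 102: 4, 108: 6, 114: 13, 120: 22, 126: 35, 132: 46}
```

Call:
arm_command(
  increments="0.6 0 0 -3 0; 0.63 0 -1 -3 0; 0.66 0 -2.5 -3 0; 0.8 0 -2.5 -3 0; 0.8 0 -2.5 -3 0",
)

```text
t: 18.2
tool_pos: [0.492, -0.0278, 0.0398]
orientation: [-3.138, 0.154, -0.0]
force: [-0.1, 0.9, 1.8]
opening: 0.0315
gripper_force: 15.0
```

Call:
arm_command(
  increments="0.8 0 0 0 0; 0.8 0 0 -20 0; 0.8 0 0 -50 0; 0.8 0 0 -90 0; 0.8 0 0 -120 0",
)

```text
t: 18.7
tool_pos: [0.4918, -0.0282, 0.1614]
orientation: [3.138, -0.154, 0.001]
force: [0.6, 0.3, -0.7]
opening: 0.0314
gripper_force: 15.0
```

Call:
arm_command(
  increments="0.8 0 -37 0 -0.145; 0.8 1 -74 0 -0.29; 0.8 1 -110 0 -0.435; 0.8 2 -147 0 -0.58; 0.8 2 -184 0 -0.725",
)

```text
t: 19.2
tool_pos: [0.5116, 0.1561, 0.1593]
orientation: [2.986, 0.977, -0.001]
force: [0.6, -0.5, -0.9]
opening: 0.0314
gripper_force: 15.0
```

Call:
arm_command(
  increments="0.8 25 -27 0 -0.145; 0.8 49 -54 0 -0.29; 0.8 74 -82 0 -0.435; 0.8 98 -109 0 -0.58; 0.8 123 -136 0 -0.725",
)

```text
t: 19.7
tool_pos: [0.5313, 0.3384, 0.159]
orientation: [2.445, 1.973, -0.002]
force: [0.3, -0.7, -0.9]
opening: 0.0317
gripper_force: 15.0
```

Call:
arm_command(
  increments="0.8 0 0 0 -0.145; 0.8 0 0 0 -0.29; 0.8 0 0 0 -0.435; 0.8 0 0 0 -0.58; 0.8 0 0 0 -0.725",
)

```text
t: 20.2
tool_pos: [0.5314, 0.3369, 0.1589]
orientation: [-1.586, -2.711, 0.002]
force: [0.3, -0.1, -0.5]
opening: 0.0317
gripper_force: 15.0
```

```bash
python3 - <<'E'
from h import *
print(plan(.5335,.3368,.08,148.8),pose()[2]['opening'])
t=snap('top','t3.png');print([(np.round(v[0],4),round(v[2],1)) for v in vials(t,(270,140,370,240),.0486)])
s=cv2.imread('pics/s6.png');T=s.astype(int)
# brightness along the bare axis line, side view, dark-lower flank phi=-70 of vial 1
h=np.radians(148.8);d=np.array([np.cos(h),np.sin(h),0]);o=np.array([-np.sin(h),np.cos(h),0])
for k in range(-64,66,4):
    q=proj('side',np.array([.5636,.3865,.0306])+d*k/1000+.016*(o*np.sin(-1.2)+np.array([0,0,1])*np.cos(1.2)));print((k,s[int(round(q[1])),int(round(q[0]))].tolist()),end=' ')
E
```

```text
([-1.1, 1.9, 78.9], np.float64(-0.514), 'q6', np.float64(-0.03)) 0.03166270081570017
[(array([ 0.4752, -0.3059]), np.float64(21.5)), (array([ 0.4516, -0.2527]), np.float64(21.4))]
(-64, [53, 101, 147]) (-60, [54, 100, 146]) (-56, [54, 104, 151]) (-52, [47, 90, 138]) (-48, [12, 29, 64]) (-44, [6, 21, 53]) (-40, [9, 24, 57]) (-36, [8, 27, 60]) (-32, [7, 22, 58]) (-28, [6, 24, 59]) (-24, [10, 25, 59]) (-20, [7, 24, 59]) (-16, [7, 24, 59]) (-12, [7, 23, 59]) (-8, [12, 26, 60]) (-4, [6, 23, 58]) (0, [8, 26, 61]) (4, [8, 25, 60]) (8, [10, 25, 60]) (12, [6, 25, 59]) (16, [10, 26, 61]) (20, [11, 25, 59]) (24, [8, 27, 61]) (28, [7, 26, 62]) (32, [0, 2, 42]) (36, [178, 187, 188]) (40, [167, 175, 177]) (44, [164, 173, 174]) (48, [173, 182, 183]) (52, [172, 180, 182]) (56, [172, 181, 182]) (60, [144, 152, 153]) (64, [144, 153, 154])
```

Call:
arm_command(
  increments="0.8 -1 0 10 -0.14; 0.8 -2 1 30 -0.28; 0.8 -3 2 50 -0.42; 0.8 -4 2 65 -0.515; 0.8 -4 2 79 -0.515",
)

```text
t: 20.75
tool_pos: [0.5349, 0.3341, 0.0791]
orientation: [-0.855, -3.022, 0.002]
force: [-1.1, -0.1, -0.3]
opening: 0.0312
gripper_force: 15.0
```

Call:
arm_command(
  increments="0.8 0 0 10 0; 0.8 0 0 18 0; 0.8 0 0 24 0; 0.8 0 0 28 0; 0.8 0 0 28 0",
)

```text
t: 21.25
tool_pos: [0.5353, 0.3347, 0.0524]
orientation: [-0.854, -3.023, 0.0]
force: [0.2, 0.3, -0.5]
opening: 0.0312
gripper_force: 15.0
```

```bash
python3 - <<'E'
from h import *
p,R,s=pose();print(plan(.5335,.3368,.05,148.8),s['force'],s['opening'])
im=snap('side');print(unroll('side',im,p[:2],148.8,.0306+.003))
E
```

```text
([2.7, 0.9, 2.4], np.float64(-0.006), 'q6', np.float64(-0.54)) [ 0.24875944  0.27179664 -0.47947114] 0.031170200534797306
{-114: 73, -108: 89, -102: 91, -96: 93, -90: 96, -84: 85, -78: 68, -72: 66, -66: 74, -60: 96, -54: 107, -48: 125, -42: 128, -36: 131, -30: 130, -24: 130, -18: 130, -12: 130, -6: 132, 0: 137, 6: 129, 12: 110, 18: 93, 24: 115, 30: 106, 36: 113, 42: 124}
```

Call:
arm_command(
  increments="0.8 0 0 2 0; 0.8 0 0 3 0; 0.72 0 0 3 0; 0.6 0 0 3 0; 0.58 0 0 3 0",
)

```text
t: 21.8
tool_pos: [0.5351, 0.3344, 0.0494]
orientation: [-0.853, -3.023, 0.001]
force: [0.1, -0.4, 0.6]
opening: 0.0383
gripper_force: 0.0
```

Call:
arm_command(
  increments="0.58 0 0 0 0; 0.56 0 0 -10 0; 0.56 0 0 -40 0; 0.56 0 0 -80 0; 0.56 0 0 -115 0",
)

```text
t: 22.3
tool_pos: [0.5353, 0.3346, 0.1668]
orientation: [0.853, 3.023, 0.0]
force: [0.2, 0.1, 0.2]
opening: 0.0407
gripper_force: 0.0
```

Call:
arm_command(
  increments="0.54 -17 -34 0 0.145; 0.54 -34 -68 0 0.29; 0.54 -51 -102 0 0.435; 0.54 -68 -136 0 0.58; 0.54 -86 -171 0 0.725",
)

```text
t: 22.8
tool_pos: [0.519, 0.1426, 0.1655]
orientation: [1.876, 2.519, 0.001]
force: [0.6, -0.0, 0.2]
opening: 0.0429
gripper_force: 0.0
```

Call:
arm_command(
  increments="0.54 -43 -17 0 0.145; 0.54 -86 -34 0 0.29; 0.54 -129 -51 0 0.435; 0.54 -172 -68 0 0.58; 0.54 -213 -85 0 0.725",
)

```text
t: 23.3
tool_pos: [0.4998, -0.0866, 0.1656]
orientation: [2.648, 1.689, 0.001]
force: [1.0, 0.3, 0.1]
opening: 0.0428
gripper_force: 0.0
```

```bash
python3 - <<'E'
from h import *
t=snap('top','t4.png');s=snap('side','s7.png')
print([(np.round(v[0],4),round(v[2],1)) for v in vials(t,(270,140,370,240),.0486)])
for c in ([.5636,.3865],[.5335,.3368]):print(unroll('side',s,c,148.8,.0306))
print(plan(.4868,-.3012,.16,21.5))
a=cv2.resize(t[140:220,90:180],(450,400),interpolation=cv2.INTER_CUBIC);b=cv2.resize(s[260:350,165:255],(350,350),interpolation=cv2.INTER_CUBIC);b=cv2.copyMakeBorder(b,0,50,0,0,0)
cv2.imwrite('pics/r2.png',np.hstack([a,b]))
E
```

```text
[(array([ 0.4752, -0.3058]), np.float64(21.2)), (array([ 0.452 , -0.2527]), np.float64(21.7))]
{-108: 11, -102: 4, -96: 2, -90: 2, -84: 5, -78: 6, -72: 7, -66: 6, -60: 4, -54: 4, -48: 59, -42: 165, -36: 205, -30: 204, -24: 199, -18: 197, -12: 194, -6: 192, 0: 189, 6: 184, 12: 176, 18: 169, 24: 167, 30: 169, 36: 174, 42: 178}
{-114: 24, -108: 12, -102: 4, -96: 3, -90: 2, -84: 4, -78: 5, -72: 5, -66: 2, -60: 13, -54: 111, -48: 181, -42: 206, -36: 200, -30: 198, -24: 197, -18: 198, -12: 196, -6: 192, 0: 189, 6: 182, 12: 174, 18: 169, 24: 172, 30: 176, 36: 179, 42: 181}
([-197.1, 78.3, 6.0], np.float64(0.757), 'q6', np.float64(0.16))
```

View pics/r2.png

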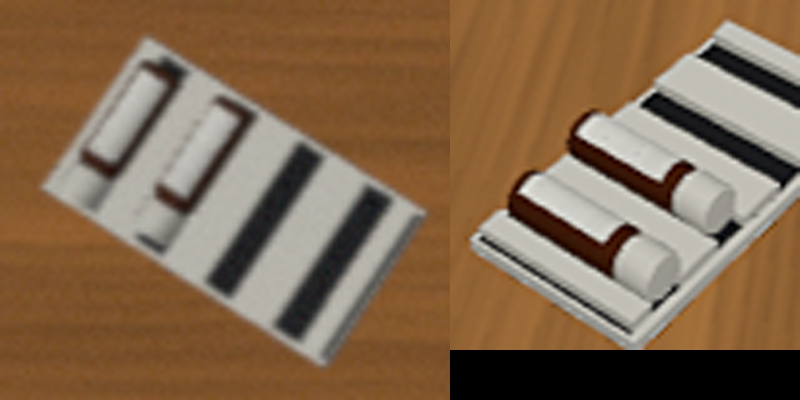

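The views show both vials in their grooves, labels up. Side edges at -45° and -53° put the label centres about 3° and 11° off, both within limits. Next is the third vial.

Call:
arm_command(
  increments="0.54 -39 16 0 0.149; 0.54 -79 31 0 0.298; 0.54 -118 47 0 0.447; 0.54 -158 63 0 0.596; 0.54 -197 78 0 0.74",
)

```text
t: 23.9
tool_pos: [0.4893, -0.2973, 0.1654]
orientation: [3.079, 0.62, 0.001]
force: [0.6, 0.5, 0.5]
opening: 0.0429
gripper_force: 0.0
```

Call:
arm_command(
  increments="0.54 0 0 25 0.015; 0.54 0 0 50 0.015; 0.54 0 0 50 0.015; 0.54 0 0 50 0.015",
)

```text
t: 24.3
tool_pos: [0.4891, -0.2954, 0.1149]
orientation: [-3.082, -0.606, 0.001]
force: [-0.5, 0.2, 0.0]
opening: 0.0429
gripper_force: 0.0
```

```bash
python3 - <<'E'
from h import *
print(plan(.4868,-.3012,.068,21.5),robot.read_state()['tool_pos'])
E
```

```text
([-4.3, 4.5, 46.9], np.float64(0.013), 'q6', np.float64(0.55)) [ 0.48914653 -0.29544083  0.11490497]
```

Call:
arm_command(
  increments="0.54 -4 4.5 5 0.01; 0.54 -4 4.5 25 0.01; 0.54 -4 4.5 38 0.01; 0.54 -4 4.5 47 0.01; 0.54 -4 4.5 47 0.01",
)

```text
t: 24.8
tool_pos: [0.4864, -0.3012, 0.0663]
orientation: [-3.084, -0.588, 0.003]
force: [-0.3, 0.3, -0.4]
opening: 0.0425
gripper_force: 0.0
```

Call:
arm_command(
  increments="0.62 0 0 0 0; 0.7 0 0 0 0; 0.8 0 0 0 0; 0.8 0 0 0 0; 0.8 0 0 0 0",
)

```text
t: 25.3
tool_pos: [0.4872, -0.3009, 0.0683]
orientation: [-3.084, -0.588, -0.0]
force: [-1.8, 5.9, 3.5]
opening: 0.0314
gripper_force: 15.0
```

Call:
arm_command(
  increments="0.8 0 0 -10 0; 0.8 0 0 -30 0; 0.8 0 0 -60 0; 0.8 0 0 -90 0; 0.8 0 0 -90 0",
)

```text
t: 25.8
tool_pos: [0.4901, -0.3043, 0.1646]
orientation: [3.078, 0.587, 0.011]
force: [0.4, -0.6, -0.3]
opening: 0.0319
gripper_force: 15.0
```

Call:
arm_command(
  increments="0.8 15 -35 0 0.1; 0.8 30 -70 0 0.2; 0.8 44 -104 0 0.3; 0.8 58 -137 0 0.4; 0.8 72 -169 0 0.48",
)

```text
t: 26.3
tool_pos: [0.4918, -0.117, 0.158]
orientation: [3.137, -0.169, 0.001]
force: [1.4, 0.1, -0.4]
opening: 0.0316
gripper_force: 15.0
```

```bash
python3 - <<'E'
from h import *
print(plan(.495,.02,.06,-6),robot.read_state()['opening'])
t=snap('top');print([(np.round(v[0],4),round(v[2],1)) for v in vials(t,(270,140,370,240),.0486)])
E
```

```text
([-11.6, -136.6, 97.9], np.float64(-0.003), 'q6', np.float64(1.34)) 0.031566023200078716
[(array([ 0.4521, -0.2527]), np.float64(21.3))]
```

Call:
arm_command(
  increments="0.8 -3 -34 10 0; 0.8 -6 -68 35 0; 0.8 -9 -102 60 0; 0.8 -11.6 -136.6 85 0; 0.8 -11.6 -136.6 97 0",
)

```text
t: 26.85
tool_pos: [0.4929, 0.022, 0.0584]
orientation: [-3.137, 0.156, 0.004]
force: [-0.2, -0.4, -1.9]
opening: 0.0318
gripper_force: 15.0
```

Call:
arm_command(
  increments="0.8 0 0 8 0; 0.8 0 0 14 0; 0.8 0 0 18 0; 0.7 0 0 20 0; 0.6 0 0 20 0",
)

```text
t: 27.35
tool_pos: [0.4949, 0.0181, 0.041]
orientation: [3.137, -0.164, 0.001]
force: [0.9, -0.0, 0.4]
opening: 0.0351
gripper_force: 0.0
```

Call:
arm_command(
  increments="0.6 0 0 3 0; 0.6 0 0 4 0",
)

```text
t: 27.55
tool_pos: [0.4948, 0.0186, 0.0368]
orientation: [3.137, -0.163, 0.001]
force: [-1.3, 0.5, 0.7]
opening: 0.0367
gripper_force: 0.0
```

```bash
python3 - <<'E'
from h import *
p,R,s=pose();print(p,s['opening']);im=snap('side','x3.png');print(unroll('side',im,p[:2],-6))
im=snap('top');print(unroll('top',im,p[:2],-6,ss=(-40,-36,-32,-28)))
E
```

```text
[0.49477487 0.01857727 0.03684932] 0.036670878418186205
{-24: 69, -18: 57, -12: 43, -6: 26, 0: 8, 6: 7, 12: 9, 18: 10, 24: 12, 30: 13, 36: 14, 42: 14, 48: 15, 54: 15, 60: 14, 66: 12, 72: 10, 78: 8, 84: 7, 90: 6, 96: 5, 102: 6, 108: 9, 114: 15, 120: 32, 126: 46, 132: 56}
{-84: 114, -78: 114, -72: 112, -66: 110, -60: 107, -54: 103, -48: 96, -42: 91, -36: 94, -30: 100, -24: 107, -18: 111, -12: 112, -6: 106, 0: 97, 6: 79, 12: 60, 18: 45, 24: 32, 30: 33, 36: 41, 42: 53, 48: 64, 54: 71, 60: 76, 66: 77, 72: 79}
```

Call:
arm_command(
  increments="0.6 0 4 0 0; 0.6 0 9 0 0; 0.6 0 14 0 0; 0.6 0 19 0 0; 0.6 0 24 0 0",
)

```text
t: 28.15
tool_pos: [0.492, -0.0056, 0.0367]
orientation: [3.137, -0.162, 0.0]
force: [-0.2, 0.2, -0.3]
opening: 0.0372
gripper_force: 0.0
```

Call:
arm_command(
  increments="0.6 0 2 0 0; 0.6 0 3 0 0; 0.6 0 3 0 0",
)

```text
t: 28.45
tool_pos: [0.4917, -0.0082, 0.0367]
orientation: [-3.137, 0.162, -0.0]
force: [-0.6, -0.0, -0.3]
opening: 0.0374
gripper_force: 0.0
```

```bash
python3 - <<'E'
from h import *
p,R,s=pose();print(p,s['opening']);im=snap('side','x3.png');print(unroll('side',im,p[:2]+[.0003,.0025],-6))
E
```

```text
[ 0.49166576 -0.0081819   0.03666778] 0.03742331799585294
{-24: 15, -18: 11, -12: 7, -6: 4, 0: 6, 6: 9, 12: 11, 18: 12, 24: 14, 30: 15, 36: 14, 42: 14, 48: 12, 54: 11, 60: 9, 66: 8, 72: 5, 78: 10, 84: 24, 90: 67, 96: 110, 102: 126, 108: 126, 114: 119, 120: 108, 126: 100, 132: 98}
```

Call:
arm_command(
  increments="0.6 0 5 0 0; 0.6 0 10 0 0; 0.6 0 15 0 0; 0.6 0 20 0 0; 0.6 0 25 0 0",
)

```text
t: 29.0
tool_pos: [0.489, -0.0334, 0.0366]
orientation: [-3.137, 0.162, -0.0]
force: [-0.2, 0.1, -0.3]
opening: 0.0372
gripper_force: 0.0
```

Call:
arm_command(
  increments="0.6 0 5 0 0; 0.6 0 9 0 0; 0.6 0 11 0 0; 0.6 0 12 0 0; 0.6 0 12 0 0",
)

```text
t: 29.5
tool_pos: [0.4878, -0.0449, 0.0366]
orientation: [-3.137, 0.162, -0.0]
force: [0.6, 0.5, 0.5]
opening: 0.0371
gripper_force: 0.0
```

```bash
python3 - <<'E'
from h import *
p,R,s=pose();print(p,s['opening']);im=snap('side','x3.png');print(unroll('side',im,p[:2]+[.0003,.0025],-6))
E
```

```text
[ 0.48784877 -0.04491475  0.03663557] 0.03710771837410977
{-24: 122, -18: 134, -12: 136, -6: 148, 0: 173, 6: 192, 12: 202, 18: 204, 24: 202, 30: 201, 36: 200, 42: 200, 48: 198, 54: 197, 60: 197, 66: 191, 72: 164, 78: 105, 84: 37, 90: 0, 96: 0, 102: 3, 108: 7, 114: 16, 120: 30, 126: 42, 132: 54}
```

Call:
arm_command(
  increments="0.6 0 3 0 0; 0.6 0 6 0 0; 0.6 0 8.5 0 0; 0.6 0 9.5 0 0; 0.6 0 9.5 0 0",
)

```text
t: 30.05
tool_pos: [0.4869, -0.0545, 0.0366]
orientation: [3.137, -0.162, 0.0]
force: [-0.6, -0.3, 1.0]
opening: 0.0373
gripper_force: 0.0
```

```bash
python3 - <<'E'
from h import *
p,R,s=pose();print(p,s['opening']);im=snap('side','x3.png');print(unroll('side',im,p[:2]+[.0003,.0025],-6))
E
```

```text
[ 0.48686682 -0.05452043  0.03664504] 0.037283380422115764
{-24: 151, -18: 160, -12: 176, -6: 188, 0: 199, 6: 202, 12: 204, 18: 207, 24: 210, 30: 203, 36: 156, 42: 86, 48: 27, 54: 3, 60: 6, 66: 8, 72: 10, 78: 8, 84: 7, 90: 5, 96: 3, 102: 5, 108: 8, 114: 19, 120: 35, 126: 47, 132: 56}
```

Call:
arm_command(
  increments="0.6 0 0 -3 0; 0.63 0 -1 -3 0; 0.66 0 -2.5 -3 0; 0.8 0 -2.5 -3 0; 0.8 0 -2.5 -3 0",
)

```text
t: 30.6
tool_pos: [0.4873, -0.0515, 0.0398]
orientation: [-3.137, 0.162, -0.001]
force: [-0.3, 2.1, 1.7]
opening: 0.0319
gripper_force: 15.0
```

Call:
arm_command(
  increments="0.8 0 0 0 0; 0.8 0 0 -20 0; 0.8 0 0 -50 0; 0.8 0 0 -90 0; 0.8 0 0 -120 0",
)

```text
t: 31.1
tool_pos: [0.4872, -0.052, 0.1615]
orientation: [3.137, -0.162, 0.001]
force: [0.2, -0.8, -0.9]
opening: 0.0314
gripper_force: 15.0
```

Call:
arm_command(
  increments="0.8 -2 -34 0 -0.145; 0.8 -4 -68 0 -0.29; 0.8 -6 -102 0 -0.435; 0.8 -8 -136 0 -0.58; 0.8 -10 -170 0 -0.725",
)

```text
t: 31.6
tool_pos: [0.4943, 0.1195, 0.1593]
orientation: [2.988, 0.97, -0.001]
force: [0.6, 0.4, -0.4]
opening: 0.0315
gripper_force: 15.0
```

Call:
arm_command(
  increments="0.8 21 -27 0 -0.145; 0.8 42 -54 0 -0.29; 0.8 63 -80 0 -0.435; 0.8 84 -107 0 -0.58; 0.8 105 -134 0 -0.725",
)

```text
t: 32.1
tool_pos: [0.5017, 0.2895, 0.1591]
orientation: [2.45, 1.966, -0.001]
force: [0.5, -0.4, -1.0]
opening: 0.0314
gripper_force: 15.0
```

Call:
arm_command(
  increments="0.8 0 0 0 -0.145; 0.8 0 0 0 -0.29; 0.8 0 0 0 -0.435; 0.8 0 0 0 -0.58; 0.8 0 0 0 -0.725",
)

```text
t: 32.6
tool_pos: [0.5017, 0.2882, 0.159]
orientation: [-1.593, -2.707, 0.002]
force: [-0.8, 0.4, -1.4]
opening: 0.0318
gripper_force: 15.0
```

```bash
python3 - <<'E'
from h import *
print(plan(.5035,.2872,.08,148.8),pose()[2]['opening'])
t=snap('top','t5.png');print([(np.round(v[0],4),round(v[2],1)) for v in vials(t,(270,140,370,240),.0486)])
E
```

```text
([-1.7, 1.2, 79.0], np.float64(-0.519), 'q6', np.float64(-0.07)) 0.031833791532703895
[(array([ 0.452 , -0.2527]), np.float64(21.3))]
```

Call:
arm_command(
  increments="0.8 -1 0 10 -0.14; 0.8 -2 1 30 -0.28; 0.8 -2 1 50 -0.42; 0.8 -2 1 65 -0.52; 0.8 -2 1 79 -0.52",
)

```text
t: 33.15
tool_pos: [0.5033, 0.2868, 0.0792]
orientation: [-0.854, -3.022, 0.002]
force: [0.1, -0.7, 0.3]
opening: 0.0316
gripper_force: 15.0
```

Call:
arm_command(
  increments="0.8 0 0 10 0; 0.8 0 0 18 0; 0.8 0 0 24 0; 0.8 0 0 28 0; 0.8 0 0 28 0",
)

```text
t: 33.65
tool_pos: [0.5037, 0.2871, 0.0523]
orientation: [-0.854, -3.023, 0.0]
force: [-0.3, -0.8, -0.4]
opening: 0.0318
gripper_force: 15.0
```

Call:
arm_command(
  increments="0.8 0 0 2 0; 0.8 0 0 3 0; 0.72 0 0 3 0; 0.6 0 0 3 0; 0.58 0 0 3 0",
)

```text
t: 34.15
tool_pos: [0.5039, 0.2871, 0.0498]
orientation: [0.853, 3.024, 0.0]
force: [-1.1, 0.4, -0.5]
opening: 0.0379
gripper_force: 0.0
```

Call:
arm_command(
  increments="0.58 0 0 0 0; 0.56 0 0 -10 0; 0.56 0 0 -40 0; 0.56 0 0 -80 0; 0.56 0 0 -115 0",
)

```text
t: 34.65
tool_pos: [0.5038, 0.2871, 0.1669]
orientation: [0.853, 3.023, 0.001]
force: [1.1, 0.6, -0.3]
opening: 0.0411
gripper_force: 0.0
```

Call:
arm_command(
  increments="0.54 -17 -34 0 0.145; 0.54 -34 -68 0 0.29; 0.54 -51 -101 0 0.435; 0.54 -68 -134 0 0.58; 0.54 -85 -167 0 0.725",
)

```text
t: 35.15
tool_pos: [0.4889, 0.099, 0.1656]
orientation: [1.876, 2.519, 0.001]
force: [1.0, -1.3, 0.5]
opening: 0.0428
gripper_force: 0.0
```

Call:
arm_command(
  increments="0.54 -35 -14 0 0.145; 0.54 -70 -28 0 0.29; 0.54 -105 -42 0 0.435; 0.54 -140 -56 0 0.58; 0.54 -174 -69 0 0.725",
)

```text
t: 35.65
tool_pos: [0.4736, -0.0878, 0.1657]
orientation: [2.648, 1.689, 0.001]
force: [0.1, -0.6, -0.8]
opening: 0.0426
gripper_force: 0.0
```

```bash
python3 - <<'E'
from h import *
t=snap('top','t6.png');s=snap('side','s8.png')
print([(np.round(v[0],4),round(v[2],1)) for v in vials(t,(270,140,370,240),.0486)])
for c in ([.5636,.3865],[.5335,.3368],[.5035,.2872]):print(unroll('side',s,c,148.8,.0306))
print(plan(.4636,-.2481,.16,21.4))
a=cv2.resize(t[140:220,90:180],(450,400),interpolation=cv2.INTER_CUBIC);b=cv2.resize(s[260:350,165:255],(350,350),interpolation=cv2.INTER_CUBIC);b=cv2.copyMakeBorder(b,0,50,0,0,0)
cv2.imwrite('pics/r3.png',np.hstack([a,b]))
E
```

```text
[(array([ 0.4519, -0.2524]), np.float64(21.2))]
{-108: 11, -102: 3, -96: 2, -90: 2, -84: 4, -78: 6, -72: 7, -66: 6, -60: 4, -54: 4, -48: 59, -42: 166, -36: 205, -30: 203, -24: 199, -18: 197, -12: 194, -6: 192, 0: 189, 6: 184, 12: 176, 18: 168, 24: 167, 30: 169, 36: 174, 42: 178}
{-114: 24, -108: 11, -102: 3, -96: 2, -90: 2, -84: 5, -78: 7, -72: 4, -66: 1, -60: 13, -54: 111, -48: 181, -42: 206, -36: 200, -30: 198, -24: 197, -18: 198, -12: 196, -6: 193, 0: 189, 6: 182, 12: 174, 18: 169, 24: 172, 30: 176, 36: 179, 42: 180}
{-114: 20, -108: 12, -102: 1, -96: 2, -90: 3, -84: 6, -78: 7, -72: 7, -66: 7, -60: 2, -54: 18, -48: 89, -42: 189, -36: 208, -30: 202, -24: 198, -18: 195, -12: 194, -6: 193, 0: 188, 6: 182, 12: 175, 18: 173, 24: 174, 30: 177, 36: 178}
([-147.5, 57.9, 5.9], np.float64(0.76), 'q6', np.float64(0.14))
```

View pics/r3.png

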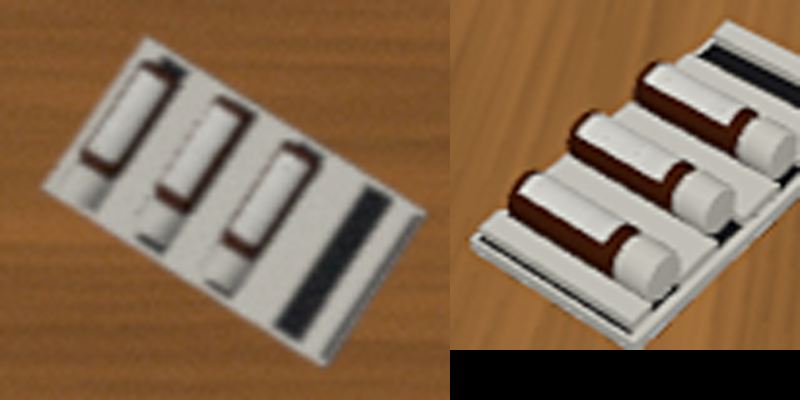

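The view shows three vials seated, labels up. The new one's edge is at about -48°, so roughly 5° off. Now the last vial.

Call:
arm_command(
  increments="0.54 -30 12 0 0.149; 0.54 -59 23 0 0.298; 0.54 -89 35 0 0.447; 0.54 -118 46 0 0.596; 0.54 -147.5 58 0 0.74",
)

```text
t: 36.25
tool_pos: [0.4654, -0.245, 0.1653]
orientation: [3.079, 0.621, 0.001]
force: [0.6, 0.2, -0.2]
opening: 0.0424
gripper_force: 0.0
```

Call:
arm_command(
  increments="0.54 0 0 25 0.02; 0.54 0 0 50 0.02; 0.54 0 0 50 0.02; 0.54 0 0 50 0.02",
)

```text
t: 36.65
tool_pos: [0.4652, -0.2438, 0.115]
orientation: [-3.083, -0.598, 0.001]
force: [0.8, -0.1, -0.1]
opening: 0.0428
gripper_force: 0.0
```

```bash
python3 - <<'E'
from h import *
print(plan(.4636,-.2481,.068,21.3),robot.read_state()['tool_pos'])
E
```

```text
([-3.1, 3.5, 47.0], np.float64(0.012), 'q6', np.float64(0.61)) [ 0.4651692  -0.24377291  0.11498617]
```

Call:
arm_command(
  increments="0.54 -3 3.5 5 0.01; 0.54 -3 3.5 25 0.01; 0.54 -3 3.5 38 0.01; 0.54 -3 3.5 47 0.01; 0.54 -3 3.5 47 0.01",
)

```text
t: 37.15
tool_pos: [0.4629, -0.2483, 0.0664]
orientation: [-3.086, -0.581, 0.003]
force: [-0.8, -0.6, 0.0]
opening: 0.0429
gripper_force: 0.0
```

Call:
arm_command(
  increments="0.62 0 0 0 0; 0.7 0 0 0 0; 0.8 0 0 0 0; 0.8 0 0 0 0; 0.8 0 0 0 0",
)

```text
t: 37.65
tool_pos: [0.4637, -0.2478, 0.0682]
orientation: [-3.085, -0.581, 0.0]
force: [-2.1, 6.4, 2.5]
opening: 0.0316
gripper_force: 15.0
```

Call:
arm_command(
  increments="0.8 0 0 -10 0; 0.8 0 0 -30 0; 0.8 0 0 -60 0; 0.8 0 0 -90 0; 0.8 0 0 -90 0",
)

```text
t: 38.15
tool_pos: [0.4667, -0.251, 0.1641]
orientation: [3.08, 0.579, 0.011]
force: [1.2, -1.0, 0.2]
opening: 0.0317
gripper_force: 15.0
```

Call:
arm_command(
  increments="0.8 15 -29 0 0.1; 0.8 30 -58 0 0.2; 0.8 45 -87 0 0.3; 0.8 60 -114 0 0.4; 0.8 75 -141 0 0.48",
)

```text
t: 38.65
tool_pos: [0.4823, -0.0892, 0.1577]
orientation: [3.136, -0.177, 0.001]
force: [0.4, 0.7, -0.6]
opening: 0.0315
gripper_force: 15.0
```

```bash
python3 - <<'E'
from h import *
print(plan(.496,.025,.06,-6),robot.read_state()['opening'])
E
```

```text
([0.7, -115.0, 97.7], np.float64(-0.008), 'q6', np.float64(1.4)) 0.03148980099578248
```

Call:
arm_command(
  increments="0.8 0 -30 10 0; 0.8 0 -60 35 0; 0.8 0 -90 60 0; 0.8 1 -115 85 0; 0.8 1 -115 97 0",
)

```text
t: 39.15
tool_pos: [0.4943, 0.0264, 0.0582]
orientation: [-3.137, 0.166, 0.004]
force: [-0.2, -0.4, -1.0]
opening: 0.0314
gripper_force: 15.0
```

Call:
arm_command(
  increments="0.8 0 0 8 0; 0.8 0 0 14 0; 0.8 0 0 18 0; 0.7 0 0 20 0; 0.6 0 0 20 0",
)

```text
t: 39.65
tool_pos: [0.4962, 0.0234, 0.0411]
orientation: [3.137, -0.171, 0.001]
force: [-0.5, 0.6, -0.5]
opening: 0.0355
gripper_force: 0.0
```

Call:
arm_command(
  increments="0.6 0 0 3 0; 0.6 0 0 4 0; 0.6 0 6 4 0; 0.6 0 10 4 0; 0.6 0 10 4 0",
)

```text
t: 40.15
tool_pos: [0.4947, 0.0134, 0.0367]
orientation: [3.137, -0.171, 0.0]
force: [-0.6, 0.1, -0.0]
opening: 0.0372
gripper_force: 0.0
```

```bash
python3 - <<'E'
from h import *
p,R,s=pose();print(p,s['opening']);im=snap('side','x4.png');print(unroll('side',im,p[:2]+[.0003,.0025],-6))
E
```

```text
[0.49470242 0.01338319 0.03672941] 0.03718763964026494
{-24: 15, -18: 9, -12: 4, -6: 6, 0: 8, 6: 10, 12: 10, 18: 10, 24: 11, 30: 12, 36: 14, 42: 12, 48: 14, 54: 14, 60: 11, 66: 9, 72: 7, 78: 4, 84: 7, 90: 12, 96: 41, 102: 68, 108: 99, 114: 114, 120: 113, 126: 111, 132: 107}
```

Call:
arm_command(
  increments="0.6 0 5 0 0; 0.6 0 10 0 0; 0.6 0 15 0 0; 0.6 0 20 0 0; 0.6 0 25 0 0",
)

```text
t: 40.7
tool_pos: [0.4919, -0.0114, 0.0366]
orientation: [3.137, -0.17, -0.0]
force: [-0.1, 0.0, -0.9]
opening: 0.0371
gripper_force: 0.0
```

Call:
arm_command(
  increments="0.6 0 5 0 0; 0.6 0 10 0 0; 0.6 0 15 0 0; 0.6 0 18 0 0; 0.6 0 19 0 0",
)

```text
t: 41.2
tool_pos: [0.4899, -0.0301, 0.0366]
orientation: [3.137, -0.17, -0.0]
force: [0.6, 0.2, -0.3]
opening: 0.0372
gripper_force: 0.0
```

```bash
python3 - <<'E'
from h import *
p,R,s=pose();print(p,s['opening']);im=snap('side','x4.png');print(unroll('side',im,p[:2]+[.0003,.0025],-6))
E
```

```text
[ 0.48990726 -0.03010686  0.03662948] 0.0372328502156973
{-24: 167, -18: 176, -12: 183, -6: 189, 0: 197, 6: 200, 12: 201, 18: 202, 24: 202, 30: 202, 36: 202, 42: 202, 48: 204, 54: 191, 60: 126, 66: 43, 72: 9, 78: 1, 84: 2, 90: 3, 96: 3, 102: 7, 108: 16, 114: 27, 120: 46, 126: 63, 132: 72}
```

Call:
arm_command(
  increments="0.6 0 2 0 0; 0.6 0 4 0 0; 0.6 0 5.5 0 0; 0.6 0 5.5 0 0; 0.6 0 5.5 0 0",
)

```text
t: 41.75
tool_pos: [0.4894, -0.0352, 0.0366]
orientation: [-3.137, 0.17, -0.0]
force: [0.8, 0.0, -0.6]
opening: 0.0372
gripper_force: 0.0
```

```bash
python3 - <<'E'
from h import *
p,R,s=pose();print(p,s['opening']);im=snap('side','x4.png');print(unroll('side',im,p[:2]+[.0003,.0025],-6))
E
```

```text
[ 0.48936966 -0.03516545  0.03664531] 0.03717222105389129
{-24: 149, -18: 157, -12: 168, -6: 180, 0: 195, 6: 200, 12: 200, 18: 201, 24: 202, 30: 203, 36: 206, 42: 208, 48: 181, 54: 121, 60: 55, 66: 2, 72: 4, 78: 7, 84: 9, 90: 7, 96: 4, 102: 3, 108: 7, 114: 13, 120: 25, 126: 33, 132: 47}
```

Call:
arm_command(
  increments="0.6 0 1.5 0 0; 0.6 0 3 0 0; 0.6 0 3.5 0 0; 0.6 0 3.5 0 0; 0.6 0 3.5 0 0",
)

```text
t: 42.3
tool_pos: [0.489, -0.0387, 0.0366]
orientation: [3.137, -0.17, -0.0]
force: [0.1, 0.3, -1.3]
opening: 0.0372
gripper_force: 0.0
```

```bash
python3 - <<'E'
from h import *
p,R,s=pose();print(p,s['opening']);im=snap('side','x4.png');print(unroll('side',im,p[:2]+[.0003,.0025],-6))
E
```

```text
[ 0.48896268 -0.03868349  0.03663806] 0.037153380974309445
{-24: 143, -18: 153, -12: 165, -6: 178, 0: 189, 6: 197, 12: 200, 18: 204, 24: 207, 30: 212, 36: 202, 42: 154, 48: 68, 54: 14, 60: 4, 66: 7, 72: 9, 78: 9, 84: 8, 90: 6, 96: 4, 102: 3, 108: 7, 114: 12, 120: 21, 126: 32, 132: 44}
```

Call:
arm_command(
  increments="0.6 0 0 -3 0; 0.63 0 -1 -3 0; 0.66 0 -2.2 -3 0; 0.8 0 -2.2 -3 0; 0.8 0 -2.2 -3 0",
)

```text
t: 42.85
tool_pos: [0.4894, -0.0363, 0.0398]
orientation: [-3.137, 0.17, -0.0]
force: [0.5, 1.4, 1.3]
opening: 0.0313
gripper_force: 15.0
```

Call:
arm_command(
  increments="0.8 0 0 0 0; 0.8 0 0 -20 0; 0.8 0 0 -50 0; 0.8 0 0 -90 0; 0.8 0 0 -120 0",
)

```text
t: 43.35
tool_pos: [0.4893, -0.0366, 0.1615]
orientation: [3.137, -0.17, 0.001]
force: [0.8, 0.1, -0.5]
opening: 0.0319
gripper_force: 15.0
```

Call:
arm_command(
  increments="0.8 -5 -27 0 -0.145; 0.8 -9 -54 0 -0.29; 0.8 -14 -81 0 -0.435; 0.8 -18 -108 0 -0.58; 0.8 -23 -135 0 -0.725",
)

```text
t: 43.85
tool_pos: [0.4805, 0.1011, 0.1593]
orientation: [2.991, 0.962, -0.001]
force: [0.5, 0.1, -1.3]
opening: 0.0318
gripper_force: 15.0
```

Call:
arm_command(
  increments="0.8 15 -23 0 -0.145; 0.8 29 -46 0 -0.29; 0.8 44 -70 0 -0.435; 0.8 58 -93 0 -0.58; 0.8 73 -116 0 -0.725",
)

```text
t: 44.35
tool_pos: [0.4729, 0.238, 0.1592]
orientation: [-2.455, -1.96, 0.001]
force: [-0.2, 0.6, -1.1]
opening: 0.0316
gripper_force: 15.0
```

Call:
arm_command(
  increments="0.8 0 0 0 -0.145; 0.8 0 0 0 -0.29; 0.8 0 0 0 -0.435; 0.8 0 0 0 -0.58; 0.8 0 0 0 -0.725",
)

```text
t: 44.85
tool_pos: [0.473, 0.2369, 0.1591]
orientation: [-1.6, -2.703, 0.002]
force: [0.4, 1.0, -1.1]
opening: 0.0312
gripper_force: 15.0
```

```bash
python3 - <<'E'
from h import *
print(plan(.4734,.2375,.08,148.8),pose()[2]['opening'])
E
```

```text
([0.4, 0.7, 79.1], np.float64(-0.524), 'q6', np.float64(-0.13)) 0.03117446159438023
```

Call:
arm_command(
  increments="0.8 0 0 10 -0.14; 0.8 0 1 30 -0.28; 0.8 0 1 50 -0.42; 0.8 0 1 65 -0.524; 0.8 0 1 79 -0.524",
)

```text
t: 45.35
tool_pos: [0.4737, 0.2372, 0.0793]
orientation: [-0.852, -3.023, 0.001]
force: [0.4, 0.1, -0.1]
opening: 0.0311
gripper_force: 15.0
```

Call:
arm_command(
  increments="0.8 0 0 10 0; 0.8 0 0 18 0; 0.8 0 0 24 0; 0.8 0 0 28 0; 0.8 0 0 28 0",
)

```text
t: 45.85
tool_pos: [0.4742, 0.2375, 0.0524]
orientation: [-0.855, -3.023, 0.0]
force: [-0.8, -0.7, -1.3]
opening: 0.0316
gripper_force: 15.0
```

Call:
arm_command(
  increments="0.8 0 0 2 0; 0.8 0 0 3 0; 0.72 0 0 3 0; 0.6 0 0 3 0; 0.58 0 0 3 0",
)

```text
t: 46.35
tool_pos: [0.4744, 0.2376, 0.0498]
orientation: [0.854, 3.023, 0.0]
force: [-0.1, -0.6, -0.4]
opening: 0.0386
gripper_force: 0.0
```

Call:
arm_command(
  increments="0.58 0 0 0 0; 0.56 0 0 -10 0; 0.56 0 0 -40 0; 0.56 0 0 -80 0; 0.56 0 0 -115 0",
)

```text
t: 46.85
tool_pos: [0.4742, 0.2375, 0.1669]
orientation: [0.854, 3.023, 0.001]
force: [-0.5, 0.4, 0.9]
opening: 0.0408
gripper_force: 0.0
```

Call:
arm_command(
  increments="0.54 -17 -34 0 0.145; 0.54 -34 -68 0 0.29; 0.54 -51 -101 0 0.435; 0.54 -68 -134 0 0.58; 0.54 -85 -167 0 0.725",
)

```text
t: 47.35
tool_pos: [0.4591, 0.0494, 0.1656]
orientation: [1.877, 2.518, 0.001]
force: [0.4, 0.3, 0.6]
opening: 0.0426
gripper_force: 0.0
```

Call:
arm_command(
  increments="0.54 -35 -14 0 0.145; 0.54 -70 -28 0 0.29; 0.54 -105 -42 0 0.435; 0.54 -140 -56 0 0.58; 0.54 -174 -69 0 0.725",
)

```text
t: 47.85
tool_pos: [0.4436, -0.1374, 0.1656]
orientation: [2.649, 1.688, 0.001]
force: [0.1, -0.2, -0.3]
opening: 0.0429
gripper_force: 0.0
```

```bash
python3 - <<'E'
from h import *
t=snap('top','t7.png');s=snap('side','s9.png')
h=np.radians(148.8);d=np.array([np.cos(h),np.sin(h)])
for c in ([.5636,.3865],[.5335,.3368],[.5035,.2872],[.4734,.2375]):print({k:v for k,v in unroll('side',s,c,148.8,.0306).items() if -80<k<6})
a=cv2.resize(t[140:220,90:180],(450,400),interpolation=cv2.INTER_CUBIC);b=cv2.resize(s[255:355,170:290],(350,292),interpolation=cv2.INTER_CUBIC);b=cv2.copyMakeBorder(b,0,108,0,0,0)
cv2.imwrite('pics/r4.png',np.hstack([a,b]))
E
```

```text
{-78: 6, -72: 7, -66: 6, -60: 4, -54: 4, -48: 59, -42: 165, -36: 204, -30: 203, -24: 199, -18: 197, -12: 194, -6: 191, 0: 189}
{-78: 6, -72: 5, -66: 2, -60: 12, -54: 109, -48: 180, -42: 206, -36: 200, -30: 198, -24: 197, -18: 197, -12: 195, -6: 191, 0: 188}
{-78: 8, -72: 7, -66: 5, -60: 1, -54: 18, -48: 90, -42: 189, -36: 207, -30: 201, -24: 197, -18: 195, -12: 193, -6: 192, 0: 187}
{-78: 7, -72: 5, -66: 3, -60: 7, -54: 80, -48: 171, -42: 203, -36: 203, -30: 200, -24: 199, -18: 198, -12: 196, -6: 194, 0: 192}
```

View pics/r4.png

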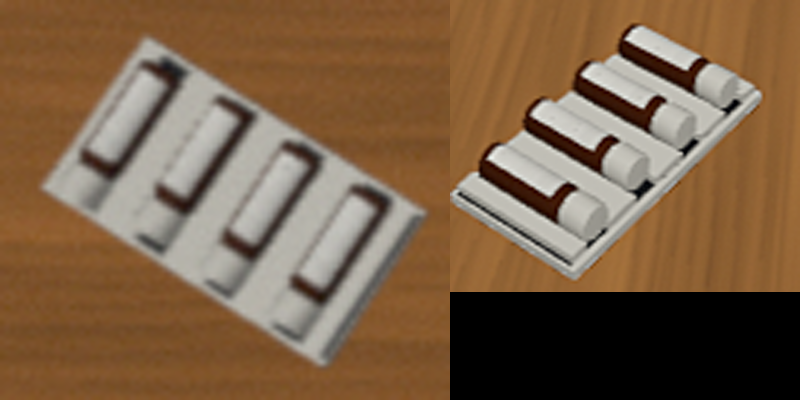

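All four vials lie in the grooves with labels up. The side-view lower edges are at -45°, -54°, -48° and -53°, so every label is within about 11° of vertical. Handing in.

```bash
python3 -c "
from plant import robot
print(robot.close_job())"
```

```text
the job is handed in; nothing more can be done
None
```

I handed the job in with all four vials in the rack, one to a groove, labels up to within about 11° by the side camera (23° allowed); the hand-in gave no verdict, so I can't confirm a pass.

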